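Face up the oil tray with the shelf hook

TASK

The wooden tray with the two oil tins has been pushed back on the slatted display rack. Take the shelf hook from its sloping rest, hook its turned-down end behind the tray's front wall and draw the tray forward until its front is flush with the rack's front edge and square to it, the tins still standing in it. Then hang the hook back on its rest as it was; do not touch the tray with the gripper, and leave the carton and the other goods where they are.

Things in the scene. Friction and masses are not known exactly. Their poses are not given: they have to be found in the camera images.
- hook_grip (a point): Shelf hook: centre of its wooden grip (24 x 24 in section; from 70 behind the point to 60 ahead). Axes: x along the tool to the hook end, y across, z its upper side. At the start it slopes up 35 degrees, grip low and near the robot, end high and away; taken squarely from its +z side across its flat sides, the gripper leans 35 degrees. Over 50 of free room under the grip.
- hook_end (a point): Middle of the lower edge of the inner face (facing the grip) of the hook's turned-down end: (160, 0, -45) from hook_grip in the hook's axes (same axes).
- rest_grip (a point): Where hook_grip lies when the hook hangs on its rest, 85 above the counter. Axes: x level, the way the hook points seen from above, y left, z up; the hung hook is pitched 35 degrees up from this x. To take the hook off, lift it straight up by over 65; to hang it, lower it straight down. Let go, it may slide a few mm down the slope until its end stops it.
- rest_end (a point): Where hook_end lies when the hook hangs. The rest is a fixed wooden stand 75 wide: a low saddle (34 between cheeks) under the grip's rear, 52 behind rest_grip along the slope, and a high saddle (27 between cheeks) under the shaft 137 to 159 ahead of it, over whose far side the hook's end hangs. Axes as rest_grip.
- rack_edge (a point): Display rack, fixed: lower board 420 wide, 250 deep, upper face 20 above the counter; over it, at 170 to 192 above the counter, four slats 20 wide with gaps of 57, the first flush with the front edge; 22 pipe posts at the corners. The point: middle of the lower board's front edge, on its upper face. Axes: x into the rack (away from the robot), y along the front edge, z up.
- tray_rim (a point): Open wooden tray, 130 deep, 140 wide (along y), 45 high, walls and floor 6 thick, about 0.3 kg, loose on the lower board. The point: middle of the top of its front wall, on the outer face. Axes: x from the front wall to the rear, y along the front wall, z up. The front 60 of the inside is empty; two tins stand in the rear.
- tin_a_mid (a point): Oil tin standing in the tray's rear right (-y) quarter, 45 deep, 48 wide, 80 high and a 12 high cap, about 0.22 kg; the point is its centre, half-way up its body.
- tin_b_mid (a point): Oil tin like the other, in the tray's rear left (+y) quarter; the point is its centre.
- tray: The tray; origin at the centre of its underside, axes as for tray_rim.
- hook: The hook, loose, 0.16 kg; origin and axes of hook_grip. A flat steel shaft (14 wide, 6 thick) on the grip's centre line runs ahead to the end: a flat steel plate 6 thick, 50 wide (along y), at right angles to the shaft and turned down to -z. Its inner face is 160 ahead of the origin, its lower edge 45 below the shaft's centre line.
- carton: Cardboard carton 110 deep, 110 wide, 105 high, on the lower board beside the tray, to its left or right; origin under its centre. To be left alone.
- bottle: Oil bottle, 68 across, 210 high, on the counter to the left; origin under its centre. To be left alone.
- can: Can, 74 across, 110 high, on the counter to the right; origin under its centre. To be left alone.
Not all that is in view belongs to the job. What is shaped like the hook but orange is not meant.

How it is judged:
By the outcome, as a careful person would: the job done as asked, in the order asked, and still so for the second after the job is handed in, with the robot touching nothing.
It also fails if it takes over 58 s, if anything falls off the work surface, if the arm or the gripper's body presses on something with over 40 N, if the wrist force passes 120 N, or if a joint passes its speed limit or range.

ROBOT

A 6-joint arm with a two-finger parallel gripper is mounted at the origin on the work surface. World frame = base frame: x ahead of the robot, y to its left, z up, the work surface at z = 0. Lengths are in m, angles in rad, forces in N, time in s.
With the tool pointing down it reaches from about 0.3 to 0.85 m from the base axis. Payload 5.4 kg.
Tool frame: the origin (TCP) lies on the front face of the gripper's body, between the roots of the fingers; the fingertips stand 73 mm ahead of it and the grasp point (between the pads) lies 54 mm ahead of it; x points along the fingers, z is the direction in which the jaws open and shut, and the axes are right-handed (so a half turn about x gives the same grasp; the last joint's range is limited). The gripper opens to 85 mm and grips with 20 to 120 N. Pads are 22 mm wide; open, the fingers measure 114 mm over their backs; the gripper's body (76 mm by 85 mm) begins 54 mm behind the grasp point. The pads swing forward as they close: fully open they stand 13 mm farther back than shut.
Start: joints at [0.949, 0.158, 1.597, -0, 1.386, -0.21], TCP at [0.23, 0.527, 0.304] pointing down, gripper open.
Joint ranges: [-2.91, 2.91], [-0.94, 2.29], [0.18, 2.7], [-1.29, 4.43], [0.17, 2.64], [-3, 3]. Speed limits (rad/s): [2.57, 2.57, 3.14, 3.14, 3.14, 3.14].

INTERFACE

Orientations are given as a 3x3 rotation matrix whose columns are the frame's x, y, z axes.
In Python, from plant import read_state, eyes, robot gives the robot as it stands.
- The arm moves only by the tool drive_tool, never from a script. Its arguments are lists of equal length, an entry for each row: "dp": the shift along the tool's x, y, z in cm, a list of three; "angular": the turn, a rotation vector about the tool's x, y, z in degrees, a list of three; "grip": the finger opening in cm, from 0 to 8.54. A call has 1 to 20 rows; each row shifts and turns the commanded pose from where the row before left it, along the tool's axes as they then stand; what a row does not reach is not made up. A row lasts 1/12 s, in which the tool goes at most 41.7 mm and 7.16 degrees, less where a joint would pass 70% of its speed; a pose out of reach is approached as far as the arm can. A call is refused whole if a number of a shift passes 4.17 or a number of a turn 7.16, either way. A call with a gripper value outside its range is refused whole. The fingers move at their own pace and stop on an object; "force" is the grip in N (left out, the last holds). Time passes only in rows, so rows that do not move let the fingers close. It gives the time, the measured TCP pose, the force and the opening at its end, in the units of the state.
- read_state(): the state, without advancing time (a new reading comes with each control period).
- eyes.capture(name): name is "scene" or "side" or "wrist"; returns the picture (420x560x3 uint8, red, green, blue); there is no depth.
- eyes.calibration(name): a dict with "intrinsics" (3x3 intrinsics, pixels), "distortion" ([k1, k2, p1, p2, k3] as OpenCV has them; the pictures are not rectified), "R" (3x3) and "t" (3): a world point X has camera coordinates R X + t. Camera axes: x right, y down, z forward; pixel columns grow to the right and rows downward; lengths in m; the calibration is good to about 2 mm. A picture is of the moment at which its call begins: read the wrist's pose just before it. calibration takes no time and is no camera call; for the wrist camera it gives the pose at the moment of the call.
- robot.finish_job(): hands the job in, once; it reports no verdict.
The state is a dict: "time": time; "joint_pos": joint angles; "joint_vel": joint speeds; "joint_torque": joint torques, N m; "tcp_pos": TCP position; "tcp_rot": TCP orientation; "force": force on the tool from outside, world axes, zero at the start; "ft_torque": the same for the moment, N m; "gripper_width": finger opening in m.
Only numpy, scipy, OpenCV 4.12 (cv2) and the standard library are available. Lean on these libraries where they do the work, as an engineer would, in place of code of your own. Each camera call takes 0.05 s, during which the arm holds its last target.

## Working session

There is one attempt and no reset: what is moved stays moved. The work goes in short steps, Python scripts to look and compute and a tool call to move; the robot and the scene stay as the last step left them, time stands still between calls to the robot, and variables do not carry over. Pictures are saved under pics/ and viewed, and the job is handed in when it is done.

Besides the shell and the picture viewer there is one more tool, called after ">>>" as name(argument=value, ...) on one line, values as JSON. drive_tool: Moves the arm, as the interface text tells. Its arguments: {"type":"object","properties":{"dp":{"type":"array","items":{"type":"array","items":{"type":"number"}}},"angular":{"type":"array","items":{"type":"array","items":{"type":"number"}}},"grip":{"type":"array","items":{"type":"number"}},"force":{"type":"number"}},"required":["dp","angular","grip"]}

```bash
ls; mkdir -p pics; python3 - <<'E'
from plant import read_state, eyes, robot
import cv2,numpy as np
s=read_state();print(s)
for n in ["scene","side","wrist"]:
    c=eyes.calibration(n);print(n,c)
    im=eyes.capture(n);cv2.imwrite(f"pics/{n}0.png",im[:,:,::-1])
E
```

```text
pics
{'time': 0.0, 'joint_pos': array([ 9.48867812e-01,  1.59051131e-01,  1.59821547e+00,  5.59733533e-06,
        1.38621452e+00, -2.10101197e-01]), 'joint_vel': array([-0.0016724 , -0.00132312, -0.00103425,  0.00123324, -0.00028872,
       -0.00117019]), 'joint_torque': array([ 8.73349563e-05, -3.95998406e+01, -3.31431878e+01, -2.04844423e-04,
        8.19278648e-03, -3.03499540e-06]), 'tcp_pos': array([0.22990724, 0.52653269, 0.302924  ]), 'tcp_rot': array([[-1.10469851e-03, -9.16390272e-01,  4.00284459e-01],
       [-1.53165627e-03,  4.00285785e-01,  9.16389079e-01],
       [-9.99998217e-01,  3.99235451e-04, -1.84579002e-03]]), 'force': array([ 0.46247765, -0.37563217,  0.62866493]), 'ft_torque': array([-0.01379879,  0.00307268,  0.09763916]), 'gripper_width': 0.08535557493328279}
scene {'intrinsics': array([[444.92058248,   0.        , 282.65658805],
       [  0.        , 444.92058248, 208.02075249],
       [  0.        ,   0.        ,   1.        ]]), 'distortion': array([0.01194714, 0.        , 0.        , 0.        , 0.        ]), 'R': array([[ 0.77353127,  0.63333814, -0.023
[... 393 characters left out ...]
  0.        ,  0.        ]), 'R': array([[ 0.91265675, -0.40860503,  0.00997965],
       [-0.3117859 , -0.71177506, -0.62941705],
       [ 0.26428623,  0.5713302 , -0.77700359]]), 't': array([-0.55534539,  0.2314339 ,  1.46382551])}
wrist {'intrinsics': array([[346.3185855 ,   0.        , 279.5174369 ],
       [  0.        , 346.3185855 , 202.48429246],
       [  0.        ,   0.        ,   1.        ]]), 'distortion': array([-0.00948597,  0.        ,  0.        ,  0.        ,  0.        ]), 'R': array([[ 0.40191161,  0.91567672, -0.00179146],
       [ 0.88112175, -0.38621076,  0.27288405],
       [ 0.24918169, -0.11125376, -0.96204526]]), 't': array([-0.57330487, -0.03379733,  0.37928852])}
```

View pics/scene0.png

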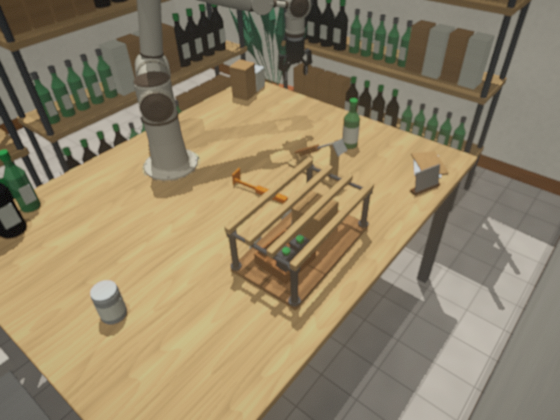

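View pics/side0.png

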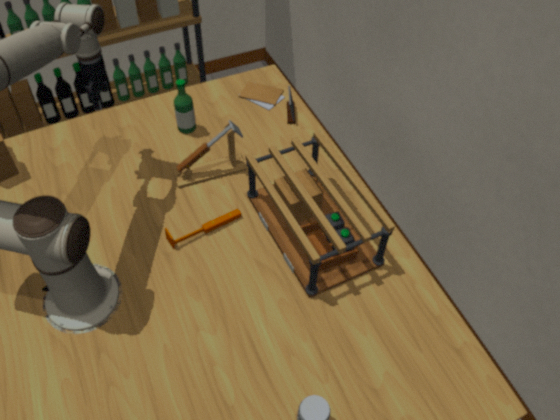

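View pics/wrist0.png

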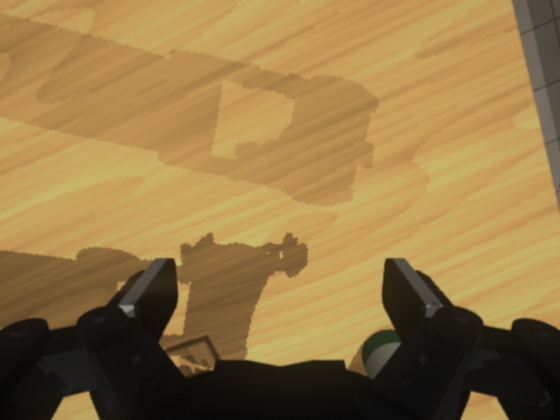

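The scene and side views show the rack with its slats, the tray, the tins and the carton. The steel and wood hook is on its rest (side ~180-240, 125-185), and the orange decoy lies on the counter. I'll enlarge crops next.

```bash
python3 - <<'E'
import cv2
def crop(n,x0,y0,x1,y1,o):
    im=cv2.imread(f"pics/{n}.png")[y0:y1,x0:x1]
    f=min(800/(x1-x0),600/(y1-y0)); f=int(f)
    im=cv2.resize(im,None,fx=f,fy=f,interpolation=cv2.INTER_CUBIC)
    for x in range(-(-x0//10)*10,x1,10):
        X=int((x-x0+.5)*f);cv2.line(im,(X,0),(X,6 if x%50 else 14),(0,0,255),1)
        if x%20==0: cv2.putText(im,str(x),(X-10,24),0,.4,(0,0,255),1)
    for y in range(-(-y0//10)*10,y1,10):
        Y=int((y-y0+.5)*f);cv2.line(im,(0,Y),(6,Y),(0,0,255),1)
        if y%20==0: cv2.putText(im,str(y),(8,Y+4),0,.4,(0,0,255),1)
    cv2.imwrite(f"pics/{o}.png",im)
crop("side0",160,110,260,185,"s_hook")
crop("side0",240,130,400,300,"s_rack")
crop("scene0",260,110,360,185,"c_hook")
crop("scene0",220,160,380,310,"c_rack")
E
```

```text
(no output)
```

View pics/s_hook.png

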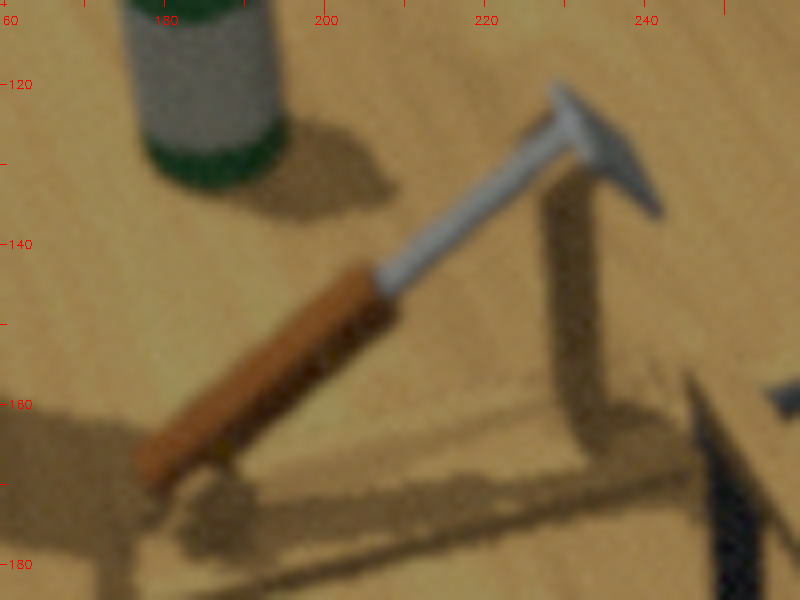

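View pics/s_rack.png

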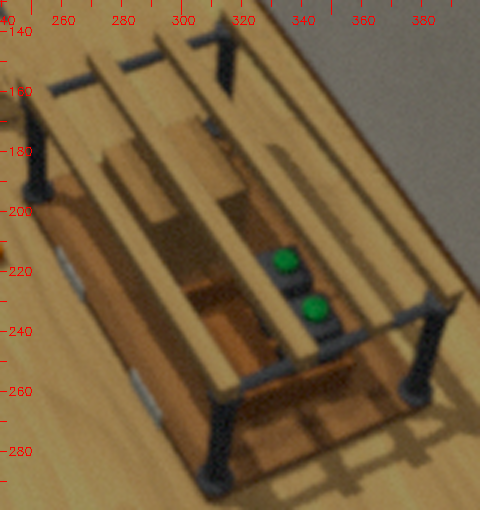

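View pics/c_hook.png

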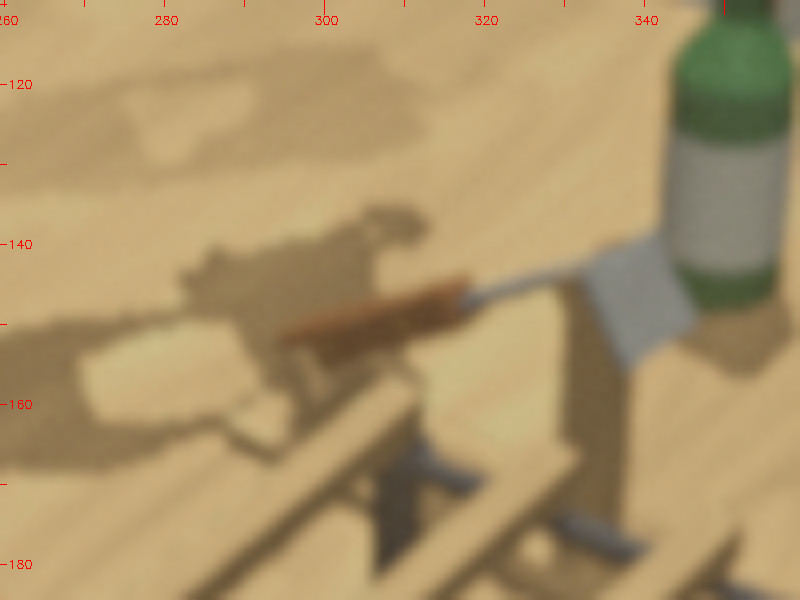

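View pics/c_rack.png

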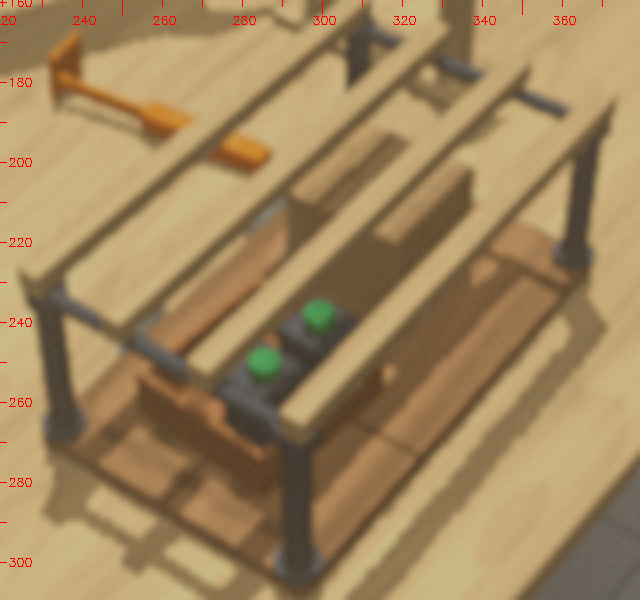

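```bash
cat > h.py <<'E'
import numpy as np, cv2
from scipy.spatial.transform import Rotation as Ro
from scipy.optimize import least_squares
import pickle
def save_cals():
    from plant import eyes
    pickle.dump({n:eyes.calibration(n) for n in ["scene","side"]},open("cal.pkl","wb"))
def proj(c,P):
    P=np.atleast_2d(P)
    return cv2.projectPoints(P.astype(float),cv2.Rodrigues(c["R"])[0],np.array(c["t"],float),c["intrinsics"],np.array(c["distortion"],float))[0][:,0]
def T2(x,y,yaw,P):
    c,s=np.cos(yaw),np.sin(yaw);P=np.atleast_2d(P)
    return np.c_[x+c*P[:,0]-s*P[:,1],y+s*P[:,0]+c*P[:,1],P[:,2]]
def box(x0,x1,y0,y1,z0,z1):
    V=np.array([[x,y,z] for x in(x0,x1) for y in(y0,y1) for z in(z0,z1)])
    E=[(i,j) for i in range(8) for j in range(i) if bin(i^j).count('1')==1]
    return V,E
def overlay(pic,cal,boxes,crop,out):
    x0,y0,x1,y1=crop
    im=cv2.imread(pic)[y0:y1,x0:x1];f=int(min(800/(x1-x0),600/(y1-y0)))
    im=cv2.resize(im,None,fx=f,fy=f,interpolation=cv2.INTER_CUBIC)
    for V,E,col in boxes:
        p=(proj(cal,V)-[x0,y0]+.5)*f
        for i,j in E: cv2.line(im,tuple(int(v) for v in p[i]),tuple(int(v) for v in p[j]),col,1,cv2.LINE_AA)
    cv2.imwrite(out,im)
def rack_boxes(p):
    B=[box(0,.25,-.21,.21,0,.02)]+[box(.077*i-(.001 if i==3 else 0),.077*i+.02-(.001 if i==3 else 0),-.21,.21,.17,.192) for i in range(4)]
    return [(T2(*p,V),E,(255,255,0)) for V,E in B]
def tray_boxes(p): # p: x,y,yaw of front-wall mid outer
    B=[box(0,.13,-.07,.07,.02,.065),box(.006,.124,-.064,.064,.026,.065)]
    return [(T2(*p,V),E,(0,0,255)) for V,E in B]
def tin_boxes(p):
    return [(T2(*p,V),E,(0,255,0)) for V,E in [box(-.0225,.0225,-.024,.024,.026,.106)]]
def hook_R(yaw,pitch=np.radians(35)):
    return Ro.from_euler('ZY',[yaw,-pitch]).as_matrix()
def hook_boxes(pos,R):
    B=[box(-.07,.06,-.012,.012,-.012,.012),box(.06,.16,-.007,.007,-.003,.003),box(.16,.166,-.025,.025,-.045,.003)]
    return [(np.array(pos)+V@np.array(R).T,E,(255,0,255)) for V,E in B]
E
python3 - <<'E'
from h import *
save_cals();C=pickle.load(open("cal.pkl","rb"))
# rack
obs=[("side",(311.3,259.6),(0,-.21,.192)),("side",(319.6,255.6),(.02,-.21,.192)),("side",(393.6,227.3),(.25,-.21,.192)),
("side",(309,296.3),(0,-.21,.02)),("side",(383.6,263.6),(.25,-.21,.02)),("side",(249.6,197.6),(0,.21,.02)),
("scene",(232.6,271.6),(0,-.21,.02)),("scene",(295.8,306.6),(.25,-.21,.02)),("scene",(367.1,228.3),(.25,.21,.02)),("scene",(224.6,227),(0,-.21,.192))]
def res(p): return np.concatenate([proj(C[n],T2(*p,np.array(P)))[0]-q for n,q,P in obs])
r=least_squares(res,[.6,0,0],loss="soft_l1");print(r.x,np.degrees(r.x[2]));print(res(r.x).reshape(-1,2).round(1))
rk=r.x
hobs=[("side",(176.8,166.8),(-.07,.012,.012)),("side",(179,170.6),(-.07,-.012,.012)),("side",(204.6,142.4),(.06,.012,.012)),
("side",(229,119.6),(.163,.025,.003)),("side",(242.3,136.6),(.16,-.025,-.045)),
("scene",(332.1,144),(.166,.025,.003)),("scene",(341.5,139),(.166,-.025,.003))]
hobs=hobs[:5]+[("scene",(p[0]-.4,p[1]-.4),None) for p in []]
def rh(p):
    R=hook_R(p[3]);return np.concatenate([proj(C[n],p[:3]+R@np.array(P))[0]-q for n,q,P in hobs]+[[ (p[2]-.085)*500]])
r2=least_squares(rh,[.4,.3,.085,0],loss="soft_l1");print(r2.x,np.degrees(r2.x[3]));print(rh(r2.x).round(1))
h=hook_boxes(r2.x[:3],hook_R(r2.x[3]))
overlay("pics/side0.png",C["side"],rack_boxes(rk)+h,(160,110,400,300),"pics/o1.png")
overlay("pics/scene0.png",C["scene"],rack_boxes(rk)+h,(220,120,380,310),"pics/o2.png")
E
```

```text
[ 0.58539795 -0.05035527  0.02042631] 1.170341435634524
[[ 1.5  0.4]
 [ 0.2  1.6]
 [ 2.3 -0.5]
 [-0.2 -1.3]
 [ 1.3 -0.6]
 [-1.2 -5.9]
 [-2.9 -5.6]
 [-1.1  0.1]
 [ 3.  -4.2]
 [-1.1 -1.5]]
[ 0.45964846  0.31299836  0.0847545  -0.01968406] -1.12781347271343
[-0.5  0.  -0.7  1.1  0.6 -1.1  0.2 -0.2  0.3  0.1 -0.1]
```

View pics/o1.png

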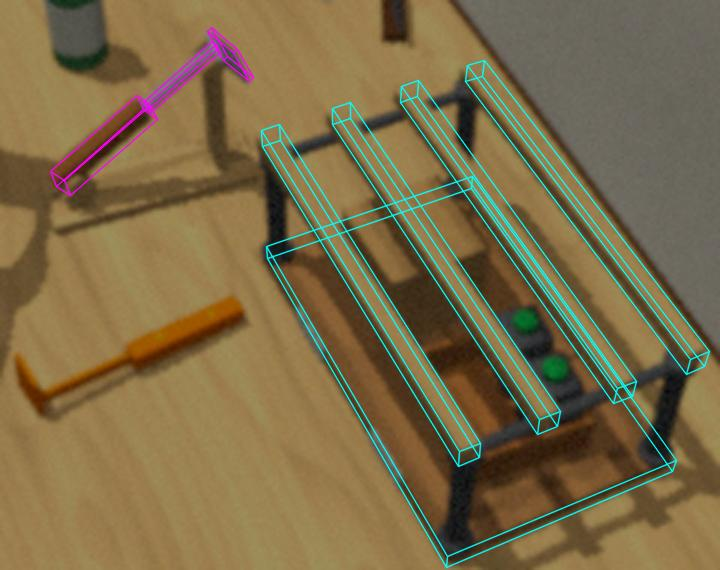

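View pics/o2.png

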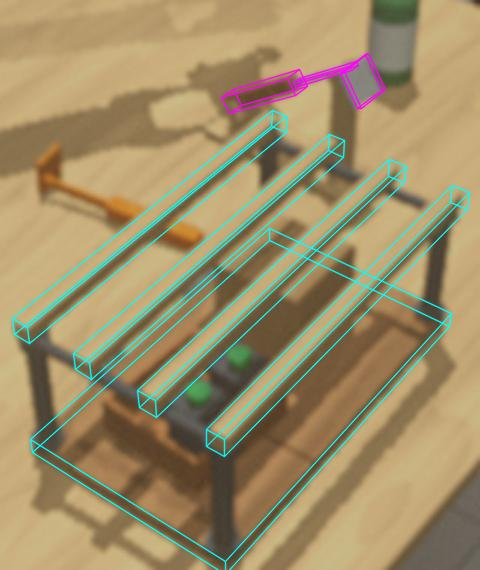

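```bash
python3 - <<'E'
from h import *
C=pickle.load(open("cal.pkl","rb"))
s=lambda x,y:(240+x/3-.4,130+y/3-.4); k=lambda x,y:(220+x/4-.4,160+y/4-.4); hk=lambda x,y:(260+x/8-.45,110+y/8-.45)
# (cam, px, x, sign y, z, isSlat)
obs=[("side",s(18,85),0,1,.192,1),("side",s(90,60),.077,1,.192,1),("side",s(157,38),.154,1,.192,1),("side",s(222,15),.23,1,.192,1),
("side",s(213,390),0,-1,.192,1),("side",s(240,378),.02,-1,.192,1),("side",s(320,350),.097,-1,.192,1),("side",s(462,293),.25,-1,.192,1),
("side",s(208,500),0,-1,.02,0),("side",s(432,402),.25,-1,.02,0),
("scene",hk(420,393),.02,1,.192,1),("scene",hk(578,453),.097,1,.192,1),("scene",hk(740,530),.174,1,.192,1),("scene",k(614,100),.25,1,.192,1),
("scene",k(20,268),0,-1,.192,1),("scene",k(100,325),.077,-1,.192,1),("scene",k(188,372),.154,-1,.192,1),("scene",k(280,412),.23,-1,.192,1),
("scene",k(52,445),0,-1,.02,0),("scene",k(300,588),.25,-1,.02,0),("scene",k(590,278),.25,1,.02,0)]
def res(p): return np.concatenate([proj(C[n],T2(*p[:3],np.array((x,sg*(p[3] if sl else .21),z))))[0]-q for n,q,x,sg,z,sl in obs])
r=least_squares(res,[.6,0,0,.21],loss="soft_l1");print(r.x,np.degrees(r.x[2]));print(res(r.x).reshape(-1,2).round(1))
rk=r.x[:3];np.save("rack.npy",rk);L=r.x[3]
B=[box(0,.25,-.21,.21,0,.02)]+[box(.077*i-(.001 if i==3 else 0),.077*i+.02-(.001 if i==3 else 0),-L,L,.17,.192) for i in range(4)]
B=[(T2(*rk,V),E,(255,255,0)) for V,E in B]
overlay("pics/side0.png",C["side"],B,(240,130,400,300),"pics/o1.png")
overlay("pics/scene0.png",C["scene"],B,(220,150,380,310),"pics/o2.png")
E
```

```text
[ 0.58211309 -0.0560941   0.03828002  0.20393328] 2.1932834870535056
[[ 0.4 -1.6]
 [-0.1 -1.2]
 [ 0.5 -1.5]
 [ 0.8 -1.1]
 [ 2.2  0.3]
 [ 0.2  1.4]
 [-0.3 -0.2]
 [ 1.4 -1.8]
 [ 0.9  0.2]
 [ 1.6 -0.3]
 [-0.7  0.6]
 [-0.9  1. ]
 [-0.6 -0.3]
 [-0.3 -0.5]
 [-0.9 -1.1]
 [-0.2 -4. ]
 [-0.3 -3.7]
 [-0.3 -1.1]
 [-4.1 -3.7]
 [-0.   0.5]
 [ 0.9 -5.7]]
```

View pics/o1.png

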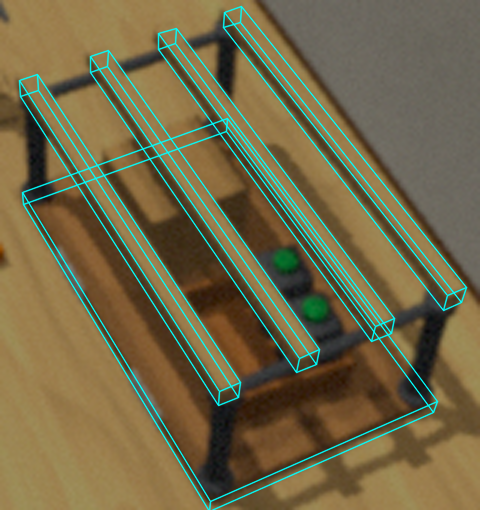

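View pics/o2.png

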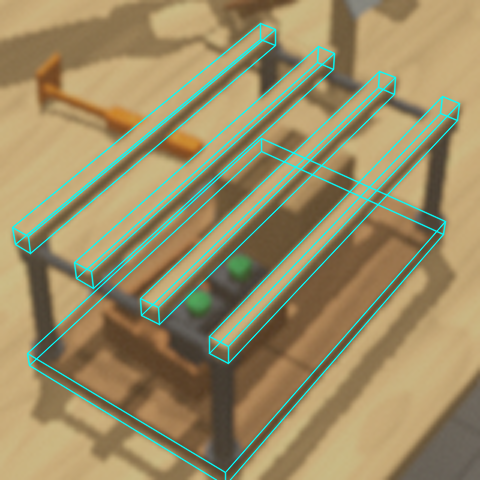

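```bash
cat >> h.py <<'E'
def wrist_cal_at(pos,rot):
    d=pickle.load(open("wc.pkl","rb"))
    Rcw=np.array(rot)@d["Rt"]; cc=np.array(pos)+np.array(rot)@d["ct"]
    return dict(intrinsics=d["K"],distortion=d["D"],R=Rcw.T,t=-Rcw.T@cc)
def look(n,out):
    from plant import eyes,read_state
    c=eyes.calibration(n); im=eyes.capture(n); cv2.imwrite(f"pics/{out}.png",im[:,:,::-1]); pickle.dump(c,open(f"pics/{out}.pkl","wb"))
def unproj(c,px,z):
    u=cv2.undistortPoints(np.array([[px]],float),c["intrinsics"],np.array(c["distortion"],float))[0,0]
    d=np.array(c["R"]).T@np.array([u[0],u[1],1]); o=-np.array(c["R"]).T@c["t"]
    return o+d*(z-o[2])/d[2]
def plan(p1,R1,n,p0=None,R0=None,show=True):
    "n rows from measured pose to target (p1,R1)"
    from plant import read_state
    if p0 is None: s=read_state();p0=s["tcp_pos"];R0=s["tcp_rot"]
    w=Ro.from_matrix(R0.T@R1).as_rotvec()
    Rs=[R0@Ro.from_rotvec(w*i/n).as_matrix() for i in range(n)]
    dp=[(R.T@(np.array(p1)-p0)/n*100).round(2).tolist() for R in Rs]
    a=np.degrees(w/n).round(2).tolist()
    print("n",n,"|dp| cm",np.linalg.norm(dp[0]).round(2),"ang",np.linalg.norm(a).round(2));print("dp",dp);print("ang",a)
E
python3 - <<'E'
from h import *
from plant import read_state,eyes
s=read_state();c=eyes.calibration("wrist")
R=s["tcp_rot"];cc=-c["R"].T@c["t"]
d=dict(Rt=R.T@c["R"].T,ct=R.T@(cc-s["tcp_pos"]),K=c["intrinsics"],D=c["distortion"]);pickle.dump(d,open("wc.pkl","wb"))
print(d["Rt"].round(3),d["ct"].round(3))
E
```

```text
[[ 0.    -0.273  0.962]
 [-0.002 -0.962 -0.273]
 [ 1.    -0.002 -0.001]] [-0.07   0.07  -0.001]
```

```bash
python3 - <<'E'
from h import *
plan([.62,-.08,.42],np.array([[0,-1,0],[0,0,1],[-1,0,0]],float),20)
E
```

```text
n 20 |dp| cm 3.65 ang 1.18
dp [[-0.58, -3.0, -2.0], [-0.58, -2.96, -2.06], [-0.58, -2.92, -2.12], [-0.58, -2.87, -2.18], [-0.58, -2.83, -2.24], [-0.58, -2.78, -2.3], [-0.58, -2.73, -2.35], [-0.58, -2.68, -2.41], [-0.58, -2.63, -2.46], [-0.58, -2.58, -2.52], [-0.58, -2.53, -2.57], [-0.58, -2.48, -2.62], [-0.58, -2.42, -2.67], [-0.58, -2.37, -2.72], [-0.58, -2.31, -2.77], [-0.58, -2.25, -2.82], [-0.58, -2.19, -2.86], [-0.58, -2.13, -2.91], [-0.58, -2.07, -2.95], [-0.58, -2.01, -2.99]]
ang [-1.18, -0.0, -0.0]
```

>>> drive_tool(dp=[[-0.58,-3.0,-2.0],[-0.58,-2.96,-2.06],[-0.58,-2.92,-2.12],[-0.58,-2.87,-2.18],[-0.58,-2.83,-2.24],[-0.58,-2.78,-2.3],[-0.58,-2.73,-2.35],[-0.58,-2.68,-2.41],[-0.58,-2.63,-2.46],[-0.58,-2.58,-2.52],[-0.58,-2.53,-2.57],[-0.58,-2.48,-2.62],[-0.58,-2.42,-2.67],[-0.58,-2.37,-2.72],[-0.58,-2.31,-2.77],[-0.58,-2.25,-2.82],[-0.58,-2.19,-2.86],[-0.58,-2.13,-2.91],[-0.58,-2.07,-2.95],[0,0,0]], angular=[[-1.18,0,0],[-1.18,0,0],[-1.18,0,0],[-1.18,0,0],[-1.18,0,0],[-1.18,0,0],[-1.18,0,0],[-1.18,0,0],[-1.18,0,0],[-1.18,0,0],[-1.18,0,0],[-1.18,0,0],[-1.18,0,0],[-1.18,0,0],[-1.18,0,0],[-1.18,0,0],[-1.18,0,0],[-1.18,0,0],[-1.18,0,0],[-1.18,0,0]], grip=[8.5,8.5,8.5,8.5,8.5,8.5,8.5,8.5,8.5,8.5,8.5,8.5,8.5,8.5,8.5,8.5,8.5,8.5,8.5,8.5])

```text
time: 1.82
tcp_pos: [0.6027, -0.0548, 0.4136]
tcp_rot: [[0.001, -1.0, 0.004], [-0.002, 0.004, 1.0], [-1.0, -0.001, -0.002]]
force: [1.3, 1.2, 0.1]
gripper_width: 0.0849
```

```bash
python3 - <<'E'
from h import *
from plant import read_state
look("wrist","w1")
im=cv2.imread("pics/w1.png");cv2.imwrite("pics/w1b.png",cv2.resize(im[:,:],(800,600),interpolation=cv2.INTER_CUBIC))
s=read_state();print(s["time"],s["tcp_pos"],s["joint_pos"])
E
```

```text
1.8667 [ 0.60159066 -0.05213833  0.41329222] [-2.86184889e-01  1.86854661e-01  1.35160918e+00 -3.95875012e-04
  1.60391956e+00 -1.85511770e+00]
```

View pics/w1b.png

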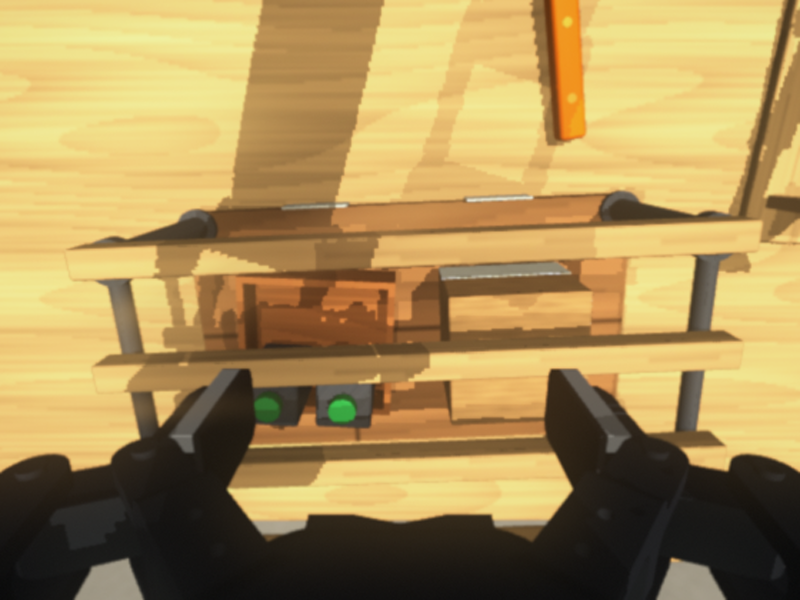

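```bash
cat >> h.py <<'E'
def crop(n,x0,y0,x1,y1,o):
    im=cv2.imread(f"pics/{n}.png")[y0:y1,x0:x1]
    f=int(min(800/(x1-x0),600/(y1-y0)))
    im=cv2.resize(im,None,fx=f,fy=f,interpolation=cv2.INTER_CUBIC)
    for x in range(-(-x0//10)*10,x1,10):
        X=int((x-x0+.5)*f);cv2.line(im,(X,0),(X,6),(0,0,255),1)
        if x%20==0: cv2.putText(im,str(x),(X-10,20),0,.4,(0,0,255),1)
    for y in range(-(-y0//10)*10,y1,10):
        Y=int((y-y0+.5)*f);cv2.line(im,(0,Y),(6,Y),(0,0,255),1)
        if y%20==0: cv2.putText(im,str(y),(8,Y+4),0,.4,(0,0,255),1)
    cv2.imwrite(f"pics/{o}.png",im)
E
python3 - <<'E'
from h import *
crop("w1",120,120,320,270,"w1c"); crop("w1",270,120,470,270,"w1d")
E
```

```text
(no output)
```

View pics/w1c.png

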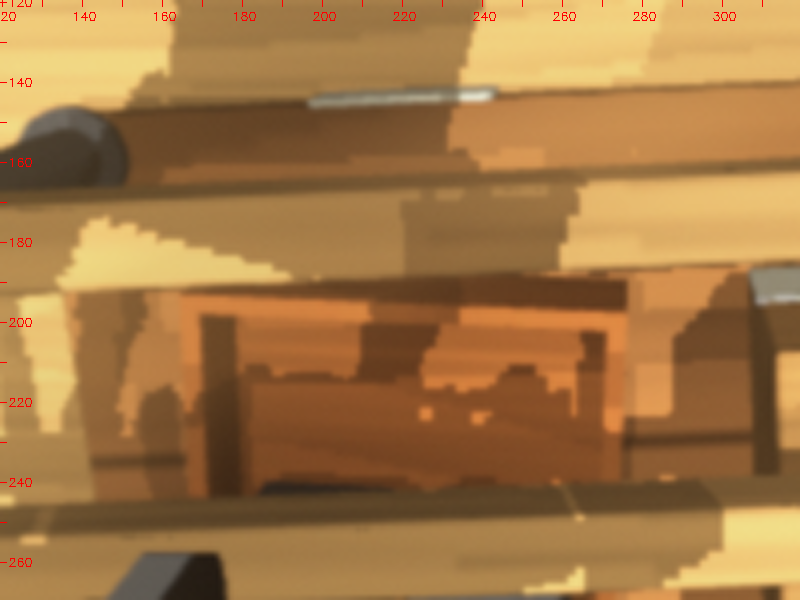

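View pics/w1d.png

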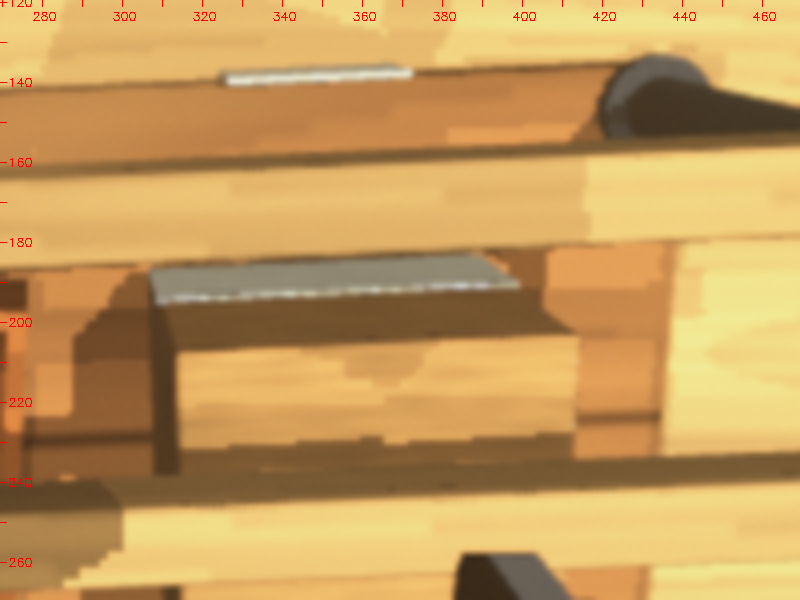

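```bash
python3 - <<'E'
from h import *
c=pickle.load(open("pics/w1.pkl","rb"))
f=lambda X,Y,x0,y0:(x0+(X+.5)/4-.5,y0+(Y+.5)/4-.5)
A=lambda X,Y:f(X,Y,120,120);D=lambda X,Y:f(X,Y,270,120)
E=np.array([unproj(c,p,.02) for p in [A(160,110),A(300,104),A(520,97),A(760,85),D(40,88),D(200,80),D(440,71),D(600,66)]])
print("edge",E.round(4)); k=np.polyfit(E[:,1],E[:,0],1);print("x=",k,"yaw deg",np.degrees(np.arctan(-k[0])))
S=np.array([unproj(c,p,.192) for p in [A(0,205),A(400,185),A(780,172),D(400,166),D(780,146)]]);print("slat",S.round(4)); k2=np.polyfit(S[:,1],S[:,0],1);print(k2,np.degrees(np.arctan(-k2[0])))
for p in [A(75,370),A(92,455),D(672,260),D(662,430)]: print("side",unproj(c,p,.02).round(4))
for n,p in dict(fr=A(182,297),fl=A(627,313),ifr=A(200,315),ifl=A(607,330),sr=A(187,430),sl=A(627,430)).items(): print(n,unproj(c,p,.065).round(4))
for p in [(268*.7,408*.7),(342*.7,410*.7)]: print("cap",unproj(c,p,.118).round(4))
E
```

```text
edge [[ 0.5869 -0.216   0.02  ]
 [ 0.5852 -0.1691  0.02  ]
 [ 0.5834 -0.0958  0.02  ]
 [ 0.5799 -0.0161  0.02  ]
 [ 0.5806 -0.0559  0.02  ]
 [ 0.5783 -0.0029  0.02  ]
 [ 0.5758  0.0763  0.02  ]
 [ 0.5744  0.1291  0.02  ]]
x= [-0.03751435  0.57891449] yaw deg 2.148406250690783
slat [[ 0.5867 -0.1925  0.192 ]
 [ 0.5829 -0.1066  0.192 ]
 [ 0.5806 -0.0259  0.192 ]
 [ 0.5796  0.0207  0.192 ]
 [ 0.5757  0.1008  0.192 ]]
[-0.03563341  0.57965412] 2.040780398950393
side [ 0.6776 -0.2552  0.02  ]
side [ 0.7095 -0.2528  0.02  ]
side [0.6402 0.1607 0.02  ]
side [0.7022 0.1645 0.02  ]
fr [ 0.6398 -0.1993  0.065 ]
fl [ 0.6457 -0.0603  0.065 ]
ifr [ 0.6456 -0.1942  0.065 ]
ifl [ 0.6512 -0.0666  0.065 ]
sr [ 0.6839 -0.202   0.065 ]
sl [ 0.6846 -0.0606  0.065 ]
cap [ 0.7381 -0.1653  0.118 ]
cap [ 0.7401 -0.1042  0.118 ]
```

```bash
python3 - <<'E'
from h import *
C=pickle.load(open("cal.pkl","rb"))
print("bottle",unproj(C["side"],(186,131),0),unproj(C["scene"],(352,147),0))
c=pickle.load(open("pics/w1.pkl","rb"));print("decoy tip",unproj(c,(570*.7,138*.7),.02))
yaw=-.0197;R=hook_R(yaw);g=np.array([.4596,.313,.085])
Rt=np.c_[-R[:,2],-R[:,0],R[:,1]];print(Rt.round(3))
np.save("Rt.npy",Rt)
plan(g+R[:,2]*.154,Rt,14,np.array([.5999,-.0501,.4142]),np.array([[0,-1,0],[0,0,1],[-1,0,0.]]))
E
```

```text
bottle [0.49053718 0.54078123 0.        ] [0.51819345 0.54424463 0.        ]
decoy tip [0.52426067 0.0974711  0.02      ]
[[ 0.573 -0.819  0.02 ]
 [-0.011  0.016  1.   ]
 [-0.819 -0.574 -0.   ]]
n 14 |dp| cm 3.4 ang 2.5
dp [[1.45, 1.63, 2.61], [1.38, 1.7, 2.6], [1.3, 1.76, 2.6], [1.22, 1.82, 2.6], [1.14, 1.87, 2.6], [1.06, 1.93, 2.6], [0.97, 1.97, 2.59], [0.88, 2.02, 2.59], [0.79, 2.06, 2.59], [0.7, 2.09, 2.59], [0.61, 2.12, 2.58], [0.51, 2.15, 2.58], [0.42, 2.18, 2.58], [0.32, 2.2, 2.58]]
ang [0.08, 0.02, -2.5]
```

>>> drive_tool(dp=[[1.45,1.63,2.61],[1.38,1.7,2.6],[1.3,1.76,2.6],[1.22,1.82,2.6],[1.14,1.87,2.6],[1.06,1.93,2.6],[0.97,1.97,2.59],[0.88,2.02,2.59],[0.79,2.06,2.59],[0.7,2.09,2.59],[0.61,2.12,2.58],[0.51,2.15,2.58],[0.42,2.18,2.58],[0.32,2.2,2.58],[0,0,0],[0,0,0],[0,0,0]], angular=[[0.08,0.02,-2.5],[0.08,0.02,-2.5],[0.08,0.02,-2.5],[0.08,0.02,-2.5],[0.08,0.02,-2.5],[0.08,0.02,-2.5],[0.08,0.02,-2.5],[0.08,0.02,-2.5],[0.08,0.02,-2.5],[0.08,0.02,-2.5],[0.08,0.02,-2.5],[0.08,0.02,-2.5],[0.08,0.02,-2.5],[0.08,0.02,-2.5],[0,0,0],[0,0,0],[0,0,0]], grip=[8.5,8.5,8.5,8.5,8.5,8.5,8.5,8.5,8.5,8.5,8.5,8.5,8.5,8.5,8.5,8.5,8.5])

```text
time: 3.28
tcp_pos: [0.3732, 0.3133, 0.2125]
tcp_rot: [[0.57, -0.822, 0.019], [-0.01, 0.016, 1.0], [-0.822, -0.57, 0.001]]
force: [-0.3, 0.8, 1.7]
gripper_width: 0.0853
```

```bash
python3 - <<'E'
from h import *
from plant import read_state
look("wrist","w2")
s=read_state();print(s["time"],s["tcp_pos"],s["tcp_rot"],s["joint_pos"])
c=pickle.load(open("pics/w2.pkl","rb"))
overlay("pics/w2.png",c,hook_boxes([.4596,.313,.085],hook_R(-.0197)),(160,120,400,300),"pics/o3.png")
crop("w2",160,120,400,300,"w2c")
E
```

```text
3.3333 [0.37398906 0.31300552 0.21312834] [[ 0.57065027 -0.82093687  0.02051626]
 [-0.01063425  0.01759391  0.99978866]
 [-0.82112434 -0.57074785  0.00130992]] [ 0.61143025 -0.16912275  2.20155597 -0.56559934  0.67831959 -0.56994247]
```

View pics/o3.png

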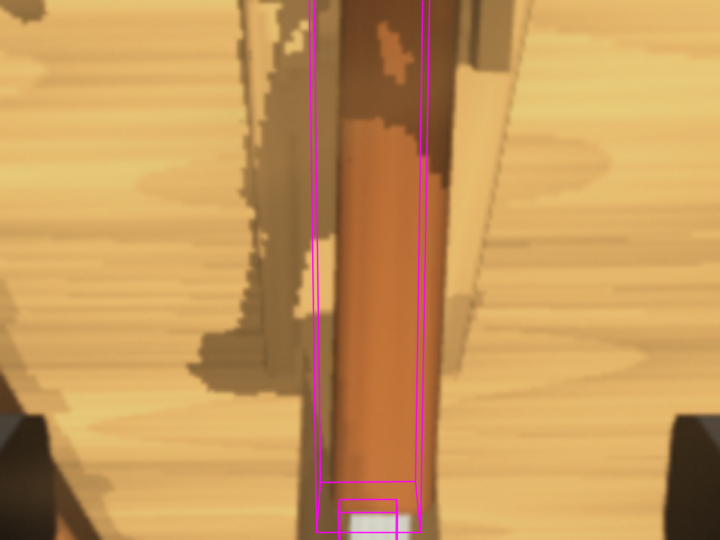

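View pics/w2.png

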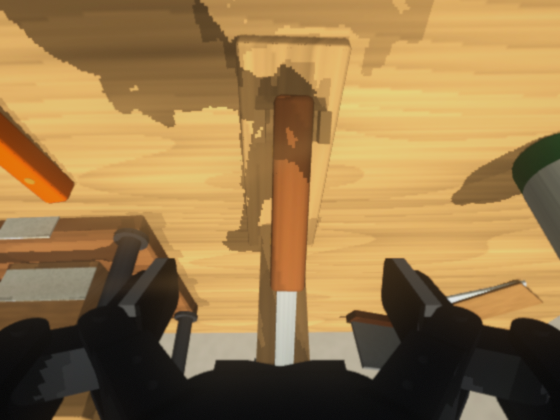

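```bash
python3 - <<'E'
from h import *
crop("w2",220,80,360,180,"w2c");crop("w2",220,260,360,370,"w2d")
E
```

```text
(no output)
```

View pics/w2c.png

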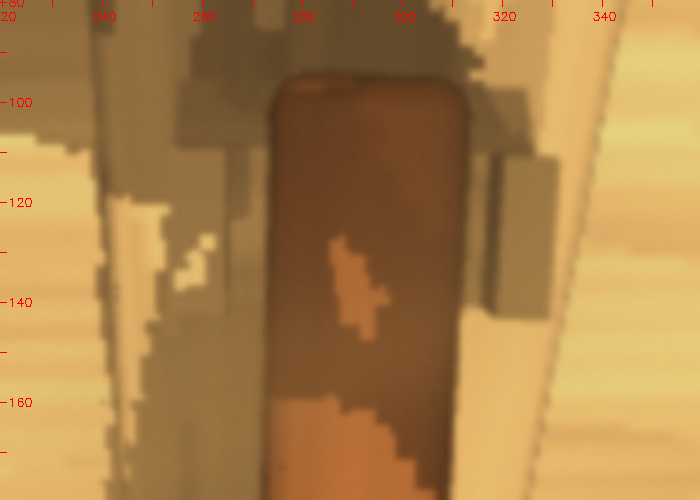

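View pics/w2d.png

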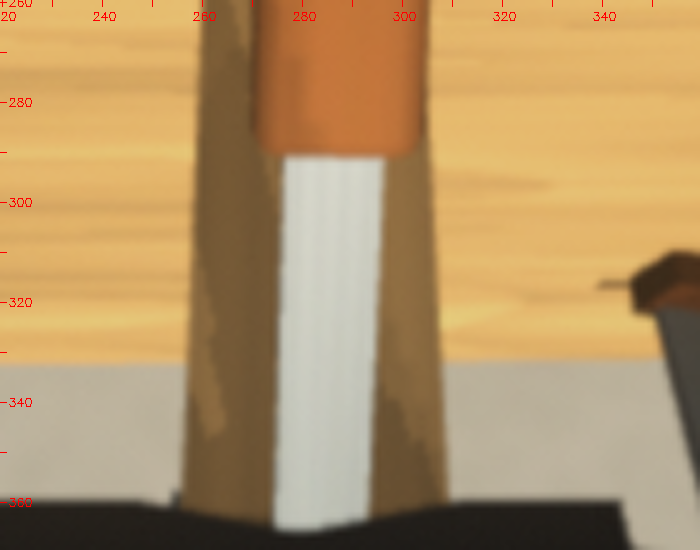

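```bash
python3 - <<'E'
from h import *
C=pickle.load(open("cal.pkl","rb"));C["w"]=pickle.load(open("pics/w2.pkl","rb"))
hobs=[("w",(274,94.5),(-.07,-.012,.012)),("w",(313.6,94.5),(-.07,.012,.012)),("w",(270,290.7),(.06,-.012,.012)),("w",(304.8,290.7),(.06,.012,.012)),
("w",(276.5,299.5),(.068,-.007,.003)),("w",(297,299.5),(.068,.007,.003)),
("side",(176.8,166.8),(-.07,.012,.012)),("side",(179,170.6),(-.07,-.012,.012)),("side",(204.6,142.4),(.06,.012,.012)),
("side",(229,119.6),(.163,.025,.003)),("side",(242.3,136.6),(.16,-.025,-.045))]
for pf in (0,1):
  def rh(p):
    R=hook_R(p[3],np.radians(35)+p[4]*pf);return np.concatenate([proj(C[n],p[:3]+R@np.array(P))[0]-q for n,q,P in hobs]+[[(p[2]-.085)*1000,p[4]*100]])
  r=least_squares(rh,[.46,.31,.085,0,0],loss="soft_l1");print(r.x,np.degrees(r.x[3:]));print(rh(r.x)[:-2].reshape(-1,2).round(1).tolist())
E
```

```text
[ 0.45665997  0.31775825  0.08337532 -0.04763033  0.        ] [-2.72901676  0.        ]
[[-0.8, -0.0], [0.4, 0.9], [0.0, 2.0], [0.1, 2.4], [0.4, -3.3], [-0.6, -3.1], [-1.8, -0.8], [-2.2, 0.4], [-0.5, -1.2], [-0.6, 0.1], [-0.9, 0.6]]
[ 0.45686544  0.31776647  0.08316908 -0.04830119  0.00564194] [-2.76745439  0.32325909]
[[-0.7, -0.0], [0.4, 1.0], [-0.0, 2.0], [0.1, 2.4], [0.4, -3.2], [-0.6, -3.0], [-1.7, -0.7], [-2.1, 0.4], [-0.6, -1.2], [-0.7, 0.0], [-0.9, 0.5]]
```

```bash
python3 - <<'E'
from h import *
g=np.array([.458,.3177,.0845]);R=hook_R(-.0477);Rt=np.c_[-R[:,2],-R[:,0],R[:,1]];np.save("Rt.npy",Rt);np.save("g.npy",g)
plan(g+R[:,2]*.154,Rt,2)
E
```

```text
n 2 |dp| cm 0.51 ang 0.79
dp [[-0.02, 0.25, 0.44], [-0.03, 0.26, 0.44]]
ang [0.62, 0.48, -0.1]
```

>>> drive_tool(dp=[[0,0.25,0.44],[0,0.25,0.44],[2,0,0],[2,0,0],[2,0,0],[2,0,0],[1,0,0],[1,0,0],[0,0,0],[0,0,0],[0,0,0]], angular=[[0.62,0.48,-0.1],[0.62,0.48,-0.1],[0,0,0],[0,0,0],[0,0,0],[0,0,0],[0,0,0],[0,0,0],[0,0,0],[0,0,0],[0,0,0]], grip=[8.5,8.5,8.5,8.5,8.5,8.5,8.5,8.5,8.5,8.5,8.5])

```text
time: 4.25
tcp_pos: [0.4278, 0.3189, 0.1287]
tcp_rot: [[0.573, -0.818, 0.049], [-0.028, 0.04, 0.999], [-0.819, -0.574, 0.0]]
force: [0.3, -0.6, 0.1]
gripper_width: 0.0848
```

```bash
python3 - <<'E'
from h import *
from plant import read_state
look("wrist","w3")
s=read_state();print(s["time"],s["tcp_pos"],s["force"],s["joint_pos"])
g=np.load("g.npy");Rt=np.load("Rt.npy")
print("err tool",s["tcp_rot"].T@(g-Rt[:,0]*.054-s["tcp_pos"]), np.degrees(Ro.from_matrix(s["tcp_rot"].T@Rt).as_rotvec()))
E
```

```text
4.3 [0.427669   0.31916881 0.12874631] [-0.35849268  0.07864787  0.63845722] [ 0.5593191   0.1211574   2.12447384 -0.76028936  0.49558887 -0.35645934]
err tool [-3.38435821e-04  5.03534557e-04 -2.12963061e-05] [-0.0385202  -0.00996324  0.04816928]
```

View pics/w3.png

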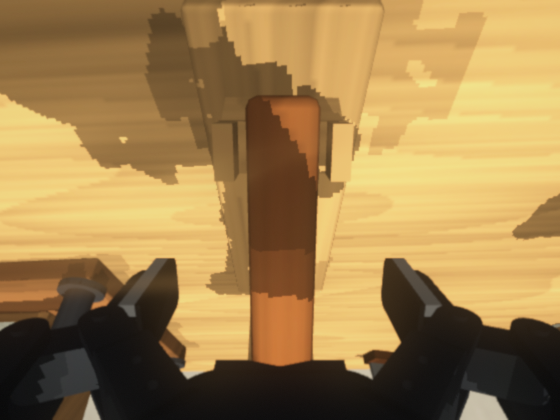

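The grip is centred between the fingers (x≈283 against 280) and square to them. Closing now.

>>> drive_tool(dp=[[0,0,0],[0,0,0],[0,0,0],[0,0,0],[0,0,0],[0,0,0],[0,0,0],[0,0,0],[0,0,0],[0,0,0]], angular=[[0,0,0],[0,0,0],[0,0,0],[0,0,0],[0,0,0],[0,0,0],[0,0,0],[0,0,0],[0,0,0],[0,0,0]], grip=[1.8,1.8,1.8,1.8,1.8,1.8,1.8,1.8,1.8,1.8], force=80)

```text
time: 5.13
tcp_pos: [0.4269, 0.3194, 0.1279]
tcp_rot: [[0.573, -0.819, 0.047], [-0.028, 0.038, 0.999], [-0.819, -0.573, -0.001]]
force: [-5.6, -1.0, 5.1]
gripper_width: 0.023
```

>>> drive_tool(dp=[[-0.82,-0.57,0],[-1.64,-1.15,0],[-2.05,-1.43,0],[-2.05,-1.43,0],[-1.64,-1.15,0],[-0.82,-0.57,0],[0,0,0],[0,0,0]], angular=[[0,0,0],[0,0,0],[0,0,0],[0,0,0],[0,0,0],[0,0,0],[0,0,0],[0,0,0]], grip=[1.8,1.8,1.8,1.8,1.8,1.8,1.8,1.8])

```text
time: 5.8
tcp_pos: [0.4267, 0.3191, 0.2368]
tcp_rot: [[0.572, -0.819, 0.048], [-0.028, 0.039, 0.999], [-0.82, -0.572, -0.001]]
force: [-0.4, -0.7, -2.6]
gripper_width: 0.023
```

```bash
python3 - <<'E'
from h import *
from plant import read_state
look("side","s4")
s=read_state();print(s["time"],s["tcp_pos"],s["tcp_rot"],s["force"])
R=s["tcp_rot"];H=np.c_[-R[:,1],R[:,2],-R[:,0]]
C=pickle.load(open("cal.pkl","rb"))
overlay("pics/s4.png",C["side"],hook_boxes(s["tcp_pos"]+R[:,0]*.054,H),(150,80,270,170),"pics/o4.png")
E
```

```text
5.85 [0.42621729 0.31883015 0.23570502] [[ 0.57017292 -0.82012461  0.04794228]
 [-0.02931684  0.03800806  0.99884729]
 [-0.82100144 -0.57092119 -0.0023723 ]] [-0.6267509   0.24331358 -2.68903062]
```

View pics/o4.png

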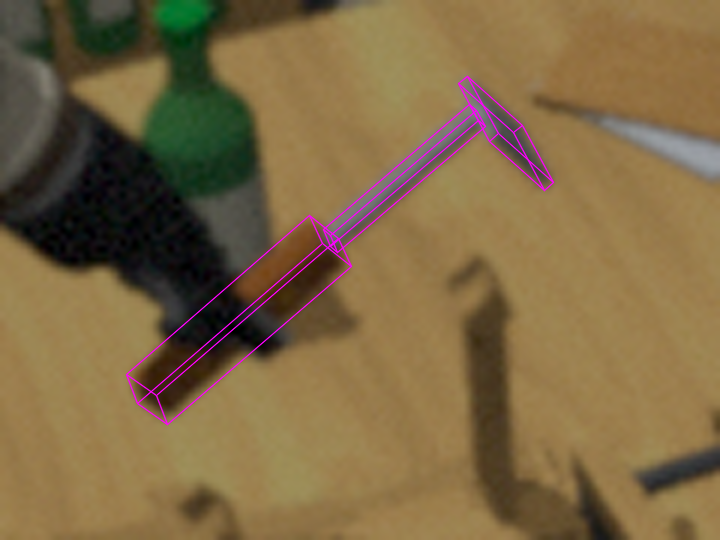

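```bash
python3 - <<'E'
from h import *
y=np.radians(2.1);H=Ro.from_euler('z',y).as_matrix();Rl=np.c_[-H[:,2],-H[:,0],H[:,1]];np.save("Rl.npy",Rl)
G=np.array([.5129,-.1372,.125])-H[:,0]*.15
print(G)
plan(G+[0,0,.054],Rl,15)
E
```

```text
[ 0.36300074 -0.14269656  0.125     ]
n 15 |dp| cm 3.13 ang 2.34
dp [[0.16, 0.44, -3.09], [0.17, 0.45, -3.09], [0.19, 0.46, -3.09], [0.2, 0.47, -3.09], [0.21, 0.48, -3.08], [0.23, 0.49, -3.08], [0.24, 0.5, -3.08], [0.25, 0.5, -3.08], [0.27, 0.51, -3.07], [0.28, 0.51, -3.07], [0.3, 0.52, -3.07], [0.32, 0.52, -3.07], [0.33, 0.53, -3.07], [0.35, 0.53, -3.06], [0.36, 0.53, -3.06]]
ang [-0.31, -0.11, 2.32]
```

>>> drive_tool(dp=[[0.16,0.44,-3.09],[0.17,0.45,-3.09],[0.19,0.46,-3.09],[0.2,0.47,-3.09],[0.21,0.48,-3.08],[0.23,0.49,-3.08],[0.24,0.5,-3.08],[0.25,0.5,-3.08],[0.27,0.51,-3.07],[0.28,0.51,-3.07],[0.3,0.52,-3.07],[0.32,0.52,-3.07],[0.33,0.53,-3.07],[0.35,0.53,-3.06],[0.36,0.53,-3.06],[0,0,0],[0,0,0],[0,0,0]], angular=[[-0.31,-0.11,2.32],[-0.31,-0.11,2.32],[-0.31,-0.11,2.32],[-0.31,-0.11,2.32],[-0.31,-0.11,2.32],[-0.31,-0.11,2.32],[-0.31,-0.11,2.32],[-0.31,-0.11,2.32],[-0.31,-0.11,2.32],[-0.31,-0.11,2.32],[-0.31,-0.11,2.32],[-0.31,-0.11,2.32],[-0.31,-0.11,2.32],[-0.31,-0.11,2.32],[-0.31,-0.11,2.32],[0,0,0],[0,0,0],[0,0,0]], grip=[1.8,1.8,1.8,1.8,1.8,1.8,1.8,1.8,1.8,1.8,1.8,1.8,1.8,1.8,1.8,1.8,1.8,1.8])

```text
time: 7.35
tcp_pos: [0.3636, -0.1411, 0.1786]
tcp_rot: [[0.0, -0.999, -0.037], [0.004, -0.037, 0.999], [-1.0, -0.0, 0.004]]
force: [0.3, 0.2, -2.0]
gripper_width: 0.0233
```

```bash
python3 - <<'E'
from h import *
from plant import read_state
s=read_state();print(s["time"],s["tcp_pos"],s["force"],s["joint_pos"])
look("side","s5");look("wrist","w5")
s=read_state();R=s["tcp_rot"];H=np.c_[-R[:,1],R[:,2],-R[:,0]]
C=pickle.load(open("cal.pkl","rb"))
hb=hook_boxes(s["tcp_pos"]+R[:,0]*.054,H)
tray=(.6428,-.130,np.radians(-2.43))
overlay("pics/s5.png",C["side"],hb+tray_boxes(tray),(200,180,380,310),"pics/o5.png")
c=pickle.load(open("pics/w5.pkl","rb"))
overlay("pics/w5.png",c,hb,(0,0,560,420),"pics/o5w.png")
Rl=np.load("Rl.npy");y=np.radians(2.1);ex=np.array([np.cos(y),np.sin(y),0])
G=np.array([.5129,-.1372,.125+.054])
plan(G,Rl,7)
E
```

```text
7.35 [ 0.36359313 -0.14113142  0.1785891 ] [ 0.2557381   0.1927978  -2.01440664] [-0.68490868 -0.20286246  2.21399629  0.00382645  1.13314395 -2.29398927]
n 7 |dp| cm 2.13 ang 0.03
dp [[0.01, -2.13, -0.03], [0.01, -2.13, -0.03], [0.01, -2.13, -0.03], [0.01, -2.13, -0.03], [0.0, -2.13, -0.03], [0.0, -2.13, -0.03], [0.0, -2.13, -0.03]]
ang [0.01, 0.03, 0.01]
```

View pics/o5.png

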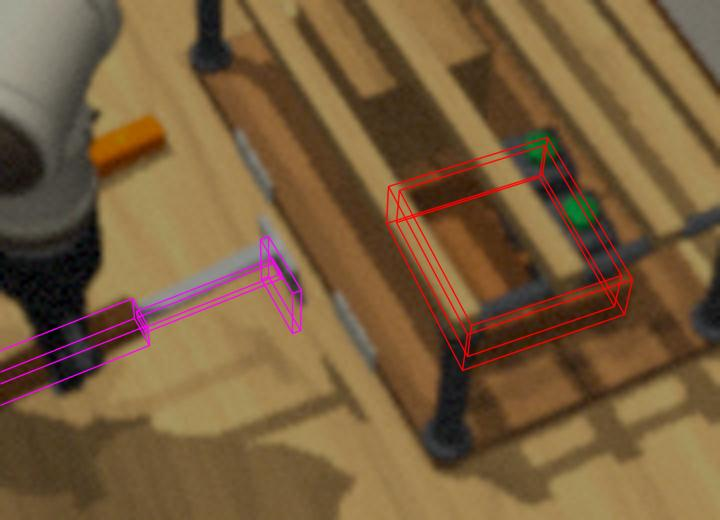

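View pics/o5w.png

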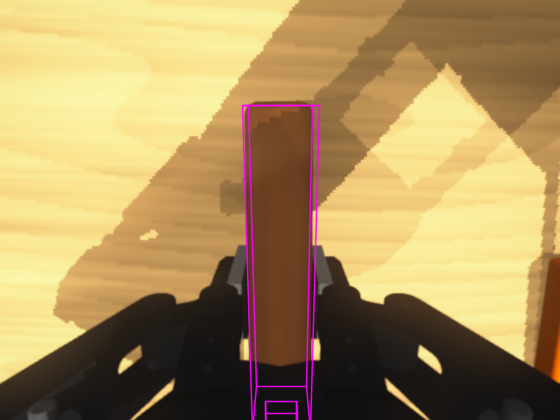

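```bash
python3 - <<'E'
from h import *
crop("s5",190,220,290,290,"s5c")
E
```

```text
(no output)
```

View pics/s5c.png

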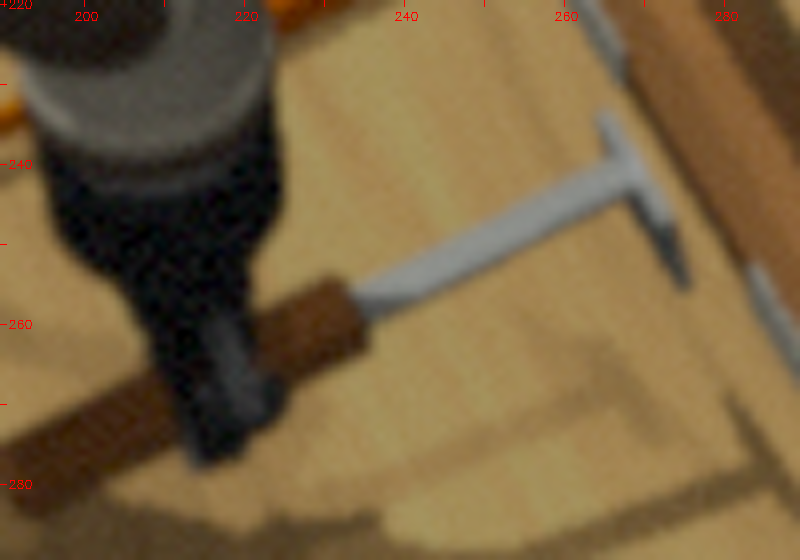

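```bash
cat >> h.py <<'E'
def fit_hand(obs,p,R,C):
    "hook in hand: pitch, along-slide, z offset; obs list (cam,px,P)"
    H=np.c_[-R[:,1],R[:,2],-R[:,0]];g0=p+R[:,0]*.054
    def pose(q):
        Hq=H@Ro.from_rotvec([0,-q[0],0]).as_matrix(); return g0+H@[q[1],0,q[2]],Hq
    def rs(q):
        o,Hq=pose(q);return np.concatenate([proj(C[n],o+Hq@np.array(P))[0]-x for n,x,P in obs]+[[q[1]*200,q[2]*300]])
    r=least_squares(rs,[0,0,0],loss="soft_l1");o,Hq=pose(r.x)
    print("pitch deg",np.degrees(r.x[0]),"slide,z mm",r.x[1:]*1000);print(rs(r.x)[:-2].reshape(-1,2).round(1).tolist())
    print("grip",o.round(4),"end",(o+Hq@[.16,0,-.045]).round(4)); return o,Hq,r.x
E
python3 - <<'E'
from h import *
from plant import read_state
s=read_state();C=pickle.load(open("cal.pkl","rb"))
f=lambda X,Y:(190+(X+.5)/8-.5,220+(Y+.5)/8-.5)
obs=[("side",f(603,108),(.163,.025,.003)),("side",f(686,288),(.163,-.025,-.045)),("side",f(335,275),(.06,.012,.012)),("side",f(370,345),(.06,-.012,-.012)),("side",f(350,290),(.06,.007,.003)),("side",f(620,165),(.16,.007,.003))]
o,H,q=fit_hand(obs,s["tcp_pos"],s["tcp_rot"],C)
overlay("pics/s5.png",C["side"],hook_boxes(o,H),(190,220,290,290),"pics/o5.png")
E
```

```text
pitch deg 9.464811231041354 slide,z mm [-0.05830877 -0.29874179]
[[-0.3, 0.4], [0.1, 0.7], [0.1, -1.4], [1.2, 1.1], [-0.3, -0.2], [-0.5, -1.4]]
grip [ 0.364  -0.1406  0.1249] end [ 0.5291 -0.1342  0.1071]
```

View pics/o5.png

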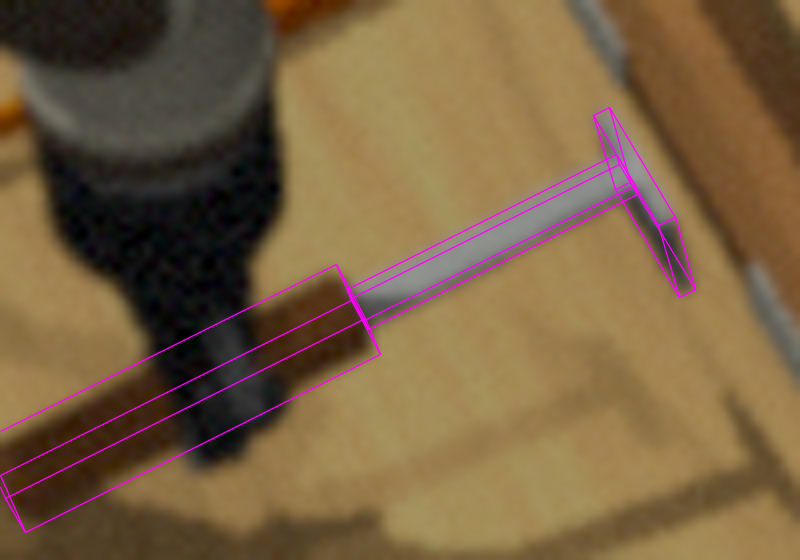

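```bash
python3 - <<'E'
from h import *
from plant import read_state
s=read_state();Rl=np.load("Rl.npy");R2=Rl@Ro.from_euler('z',9.4,degrees=True).as_matrix();np.save("R2.npy",R2)
g=s["tcp_pos"]+s["tcp_rot"][:,0]*.054; g[1]-=.0015
plan(g-R2[:,0]*.054,R2,6)
E
```

```text
n 6 |dp| cm 0.15 ang 1.58
dp [[0.01, -0.15, -0.02], [0.01, -0.15, -0.02], [0.0, -0.15, -0.02], [0.0, -0.15, -0.02], [-0.0, -0.15, -0.02], [-0.01, -0.15, -0.02]]
ang [0.02, 0.03, 1.58]
```

>>> drive_tool(dp=[[0,0,0],[0,0,0],[0,-0.15,-0.02],[0,-0.15,-0.02],[0,-0.15,-0.02],[0,-0.15,-0.02],[0,-0.15,-0.02],[0,-0.15,-0.02],[0,0,0],[0,0,0]], angular=[[0,0,0],[0,0,0],[0,0,1.58],[0,0,1.58],[0,0,1.58],[0,0,1.58],[0,0,1.58],[0,0,1.58],[0,0,0],[0,0,0]], grip=[1.8,1.8,1.8,1.8,1.8,1.8,1.8,1.8,1.8,1.8], force=120)

```text
time: 8.28
tcp_pos: [0.3737, -0.1428, 0.1792]
tcp_rot: [[-0.163, -0.986, -0.038], [-0.004, -0.038, 0.999], [-0.987, 0.163, 0.003]]
force: [-0.5, -0.0, -2.2]
gripper_width: 0.0222
```

```bash
python3 - <<'E'
from h import *
from plant import read_state
look("side","s6")
s=read_state();print(s["time"],s["tcp_pos"],s["gripper_width"])
crop("s6",190,220,290,290,"s6c")
E
```

```text
8.3333 [ 0.3734327  -0.14282759  0.17919592] 0.02268395843157275
```

View pics/s6c.png

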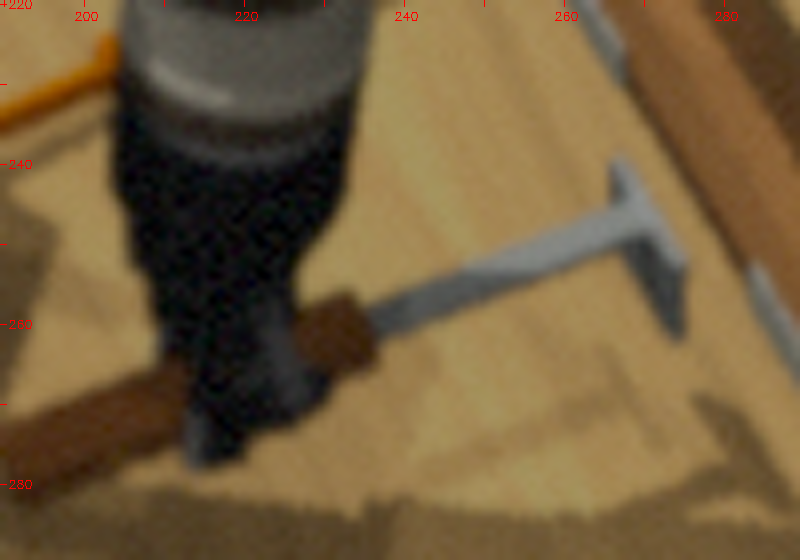

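```bash
python3 - <<'E'
from h import *
from plant import read_state
s=read_state();C=pickle.load(open("cal.pkl","rb"))
f=lambda X,Y:(190+(X+.5)/8-.5,220+(Y+.5)/8-.5)
obs=[("side",f(617,152),(.163,.025,.003)),("side",f(684,262),(.166,-.025,.003)),("side",f(680,340),(.163,-.025,-.045)),("side",f(370,298),(.06,.007,.003)),("side",f(378,360),(.06,-.012,-.012)),("side",f(632,205),(.16,.007,.003))]
o,H,q=fit_hand(obs,s["tcp_pos"],s["tcp_rot"],C)
overlay("pics/s6.png",C["side"],hook_boxes(o,H),(190,220,290,290),"pics/o6.png")
np.save("hand.npy",q)
E
```

```text
pitch deg 9.42805442200784 slide,z mm [0.61989131 2.31350213]
[[-0.1, 0.3], [0.6, -0.3], [-0.0, 0.4], [-1.3, 0.6], [0.8, 1.3], [-0.1, -1.1]]
grip [ 0.3656 -0.143   0.1281] end [ 0.5256 -0.1369  0.0833]
```

View pics/o6.png

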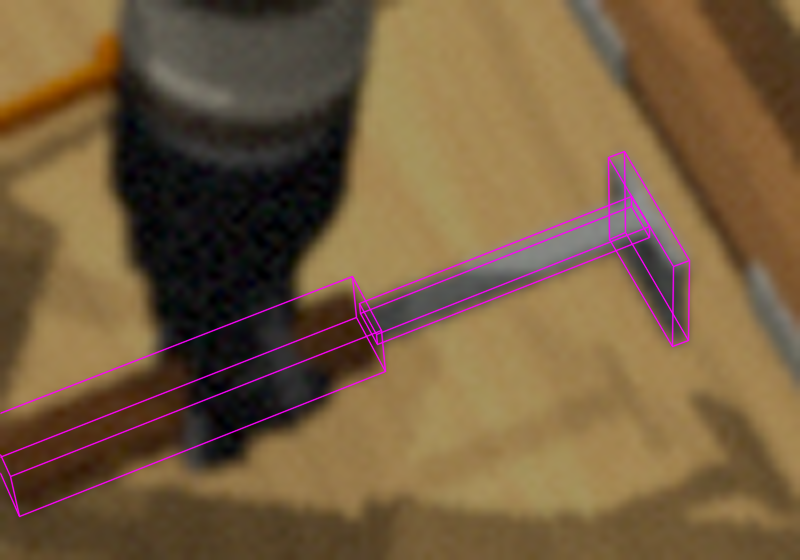

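>>> drive_tool(dp=[[-0.11,-0.69,0],[-0.23,-1.38,0],[-0.33,-1.97,0],[-0.36,-2.17,0],[-0.36,-2.17,0],[-0.36,-2.17,0],[-0.33,-1.97,0],[-0.21,-1.28,0],[-0.11,-0.69,0],[0,0,0],[0,0,0]], angular=[[0,0,0],[0,0,0],[0,0,0],[0,0,0],[0,0,0],[0,0,0],[0,0,0],[0,0,0],[0,0,0],[0,0,0],[0,0,0]], grip=[1.8,1.8,1.8,1.8,1.8,1.8,1.8,1.8,1.8,1.8,1.8])

```text
time: 9.25
tcp_pos: [0.5198, -0.1374, 0.1793]
tcp_rot: [[-0.163, -0.986, -0.037], [-0.004, -0.037, 0.999], [-0.987, 0.163, 0.002]]
force: [-0.9, -0.7, -1.5]
gripper_width: 0.0224
```

```bash
cat >> h.py <<'E'
def held(s,q):
    R=s["tcp_rot"];H=np.c_[-R[:,1],R[:,2],-R[:,0]]
    return s["tcp_pos"]+R[:,0]*.054+H@[q[1],0,q[2]],H@Ro.from_rotvec([0,-q[0],0]).as_matrix()
E
python3 - <<'E'
from h import *
from plant import read_state
look("side","s7");look("scene","c7")
s=read_state();print(s["time"],s["tcp_pos"],s["force"])
C=pickle.load(open("cal.pkl","rb"));o,H=held(s,np.load("hand.npy"));print("end",o+H@[.16,0,-.045])
hb=hook_boxes(o,H)+tray_boxes((.6428,-.130,np.radians(-2.43)))
crop("s7",240,170,380,290,"s7c")
overlay("pics/s7.png",C["side"],hb,(240,170,380,290),"pics/o7.png")
crop("c7",210,200,330,320,"c7c")
E
```

```text
9.35 [ 0.51937328 -0.13740059  0.17935335] [-1.31479399 -0.61563213 -1.60578117]
end [ 0.6714734  -0.13156026  0.08337029]
```

View pics/o7.png

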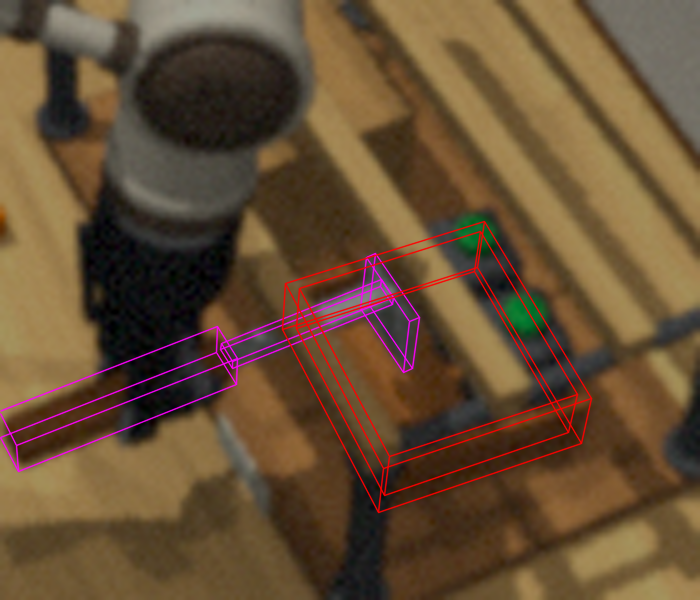

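View pics/s7c.png

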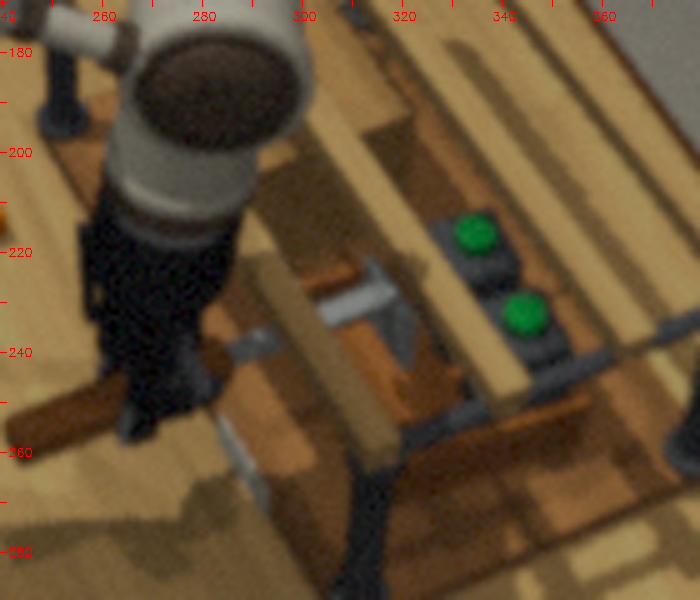

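>>> drive_tool(dp=[[0.59,-0.1,0],[0.99,-0.16,0],[0.99,-0.16,0],[0.99,-0.16,0],[0.59,-0.1,0],[0.39,-0.07,0],[0,0,0],[0,0,0],[0,0,0]], angular=[[0,0,0],[0,0,0],[0,0,0],[0,0,0],[0,0,0],[0,0,0],[0,0,0],[0,0,0],[0,0,0]], grip=[1.8,1.8,1.8,1.8,1.8,1.8,1.8,1.8,1.8])

```text
time: 10.1
tcp_pos: [0.5206, -0.1375, 0.134]
tcp_rot: [[-0.161, -0.986, -0.037], [-0.004, -0.037, 0.999], [-0.987, 0.161, 0.002]]
force: [1.0, -0.2, -2.3]
gripper_width: 0.0222
```

```bash
python3 - <<'E'
from h import *
from plant import read_state
look("side","s8")
s=read_state();print(s["time"],s["tcp_pos"],s["force"])
C=pickle.load(open("cal.pkl","rb"));o,H=held(s,np.load("hand.npy"));print("end",o+H@[.16,0,-.045])
crop("s8",240,170,380,290,"s8c")
E
```

```text
10.15 [ 0.52064269 -0.13756954  0.13414427] [ 0.69666557  0.14177098 -0.44331288]
end [ 0.6729378  -0.13175594  0.03846929]
```

View pics/s8c.png

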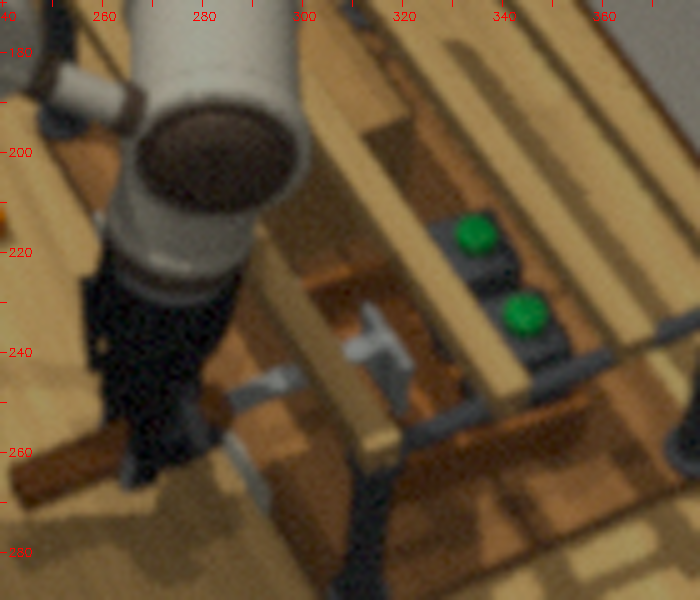

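>>> drive_tool(dp=[[0.04,0.25,0],[0.08,0.49,0],[0.08,0.49,0],[0.08,0.49,0],[0.056,0.345,0],[0.056,0.345,0],[0.056,0.345,0],[0.056,0.345,0],[0.056,0.345,0],[0.056,0.345,0],[0.056,0.345,0],[0.056,0.345,0],[0.056,0.345,0],[0.056,0.345,0],[0.056,0.345,0],[0,0,0],[0,0,0]], angular=[[0,0,0],[0,0,0],[0,0,0],[0,0,0],[0,0,0],[0,0,0],[0,0,0],[0,0,0],[0,0,0],[0,0,0],[0,0,0],[0,0,0],[0,0,0],[0,0,0],[0,0,0],[0,0,0],[0,0,0]], grip=[1.8,1.8,1.8,1.8,1.8,1.8,1.8,1.8,1.8,1.8,1.8,1.8,1.8,1.8,1.8,1.8,1.8])

```text
time: 11.57
tcp_pos: [0.4636, -0.1393, 0.1335]
tcp_rot: [[-0.164, -0.986, -0.037], [-0.004, -0.037, 0.999], [-0.986, 0.164, 0.003]]
force: [0.4, 0.5, -1.3]
gripper_width: 0.0224
```

```bash
python3 - <<'E'
from h import *
from plant import read_state
look("side","s9");look("wrist","w9")
s=read_state();print(s["time"],s["tcp_pos"],s["force"])
C=pickle.load(open("cal.pkl","rb"));o,H=held(s,np.load("hand.npy"));print("end",o+H@[.16,0,-.045])
crop("s9",240,170,380,290,"s9c")
E
```

```text
11.6667 [ 0.46381661 -0.1392765   0.13345297] [ 1.33968216 -0.11711999 -2.35392573]
end [ 0.61584525 -0.13334633  0.03736223]
```

View pics/s9c.png

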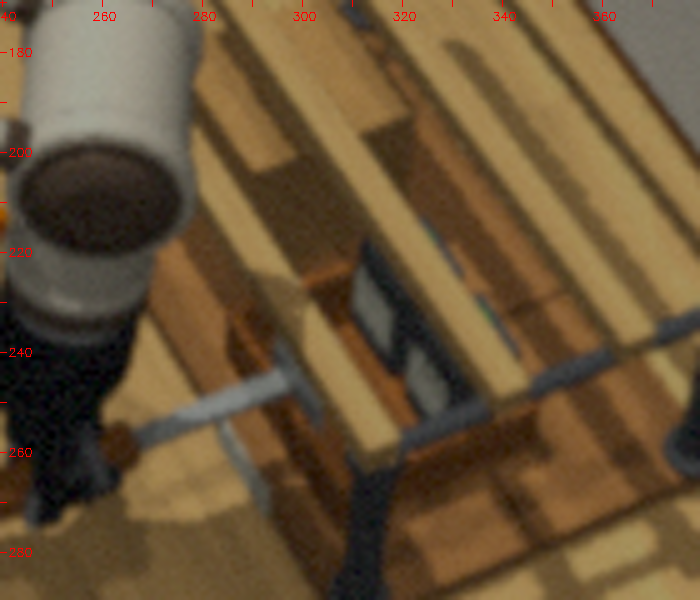

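View pics/w9.png

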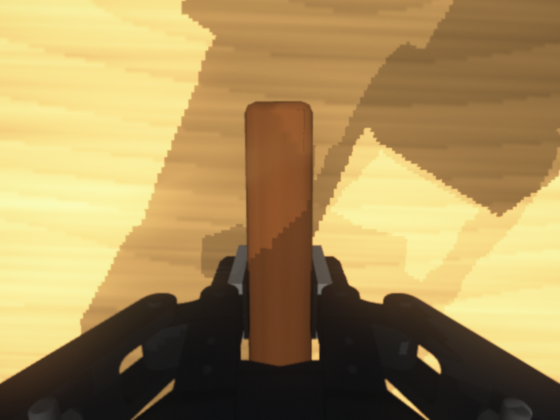

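>>> drive_tool(dp=[[0.025,0.15,0],[0.049,0.296,0],[0.049,0.296,0],[0.049,0.296,0],[0.049,0.296,0],[0.049,0.296,0],[0.049,0.296,0],[0.025,0.15,0],[0,0,0],[0,0,0],[0,0,0]], angular=[[0,0,0],[0,0,0],[0,0,0],[0,0,0],[0,0,0],[0,0,0],[0,0,0],[0,0,0],[0,0,0],[0,0,0],[0,0,0]], grip=[1.8,1.8,1.8,1.8,1.8,1.8,1.8,1.8,1.8,1.8,1.8])

```text
time: 12.58
tcp_pos: [0.4429, -0.1401, 0.1335]
tcp_rot: [[-0.164, -0.986, -0.037], [-0.004, -0.037, 0.999], [-0.987, 0.164, 0.002]]
force: [-0.6, -0.1, -1.3]
gripper_width: 0.0224
```

```bash
python3 - <<'E'
from h import *
from plant import read_state
look("side","s10")
s=read_state();print(s["time"],s["tcp_pos"],s["force"])
C=pickle.load(open("cal.pkl","rb"));o,H=held(s,np.load("hand.npy"));e=o+H@[.16,0,-.045];print("end",e, "front depth",e[0]-.006-(.57891-.0375*e[1]))
crop("s10",240,190,340,270,"s10c")
y=np.radians(2.1);f=e-np.array([np.cos(y),np.sin(y),0])*.006
overlay("pics/s10.png",C["side"],tray_boxes((f[0],f[1],y)),(240,190,340,270),"pics/o10.png")
E
```

```text
12.6333 [ 0.44292601 -0.14011985  0.13349282] [ 0.19397139 -0.05877188 -2.27207097]
end [ 0.59498241 -0.13420633  0.03744499] front depth 0.005039671748001573
```

View pics/s10c.png

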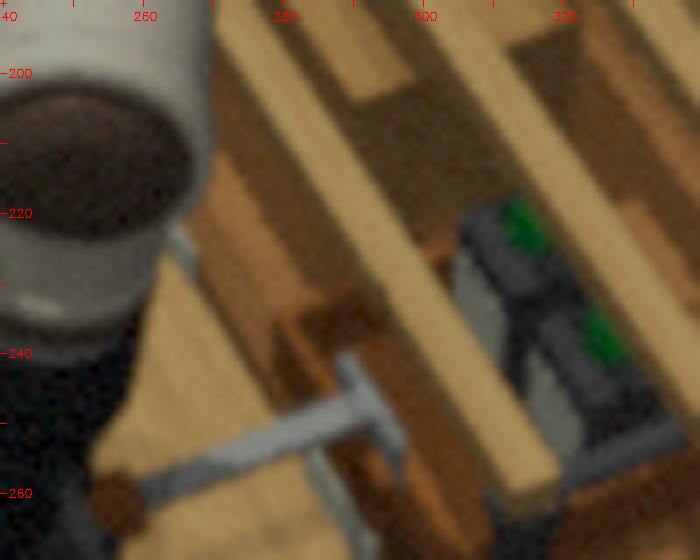

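View pics/o10.png

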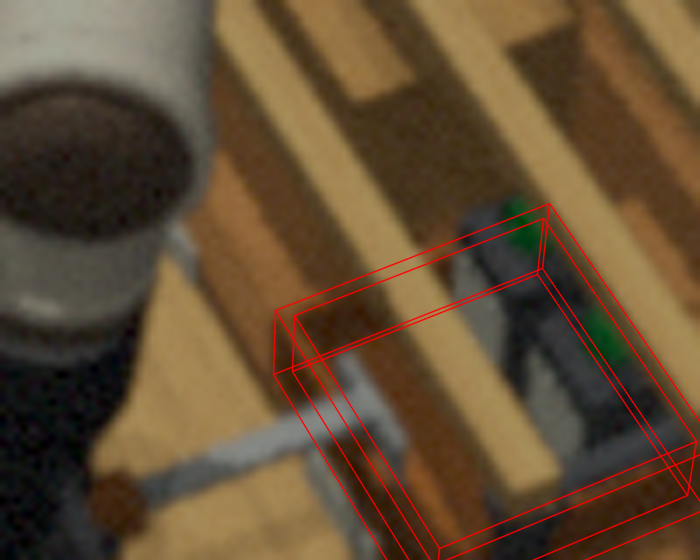

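>>> drive_tool(dp=[[0.025,0.15,0],[0.025,0.15,0],[0.016,0.1,0],[0,0,0],[0,0,0],[0,0,0]], angular=[[0,0,0],[0,0,0],[0,0,0],[0,0,0],[0,0,0],[0,0,0]], grip=[1.8,1.8,1.8,1.8,1.8,1.8])

```text
time: 13.13
tcp_pos: [0.4392, -0.1404, 0.1337]
tcp_rot: [[-0.162, -0.986, -0.037], [-0.004, -0.037, 0.999], [-0.987, 0.162, 0.002]]
force: [1.7, 0.1, -2.8]
gripper_width: 0.0224
```

```bash
python3 - <<'E'
from h import *
from plant import read_state
look("side","s11")
s=read_state();print(s["time"],s["tcp_pos"],s["tcp_rot"],s["force"])
C=pickle.load(open("cal.pkl","rb"));o,H=held(s,np.load("hand.npy"));e=o+H@[.16,0,-.045];print("end",e, "front depth",e[0]-.006-(.57891-.0375*e[1]))
crop("s11",270,220,350,280,"s11c")
E
```

```text
13.1833 [ 0.43924111 -0.14039586  0.13363559] [[-0.16232751 -0.98603676 -0.03716564]
 [-0.00397535 -0.03701137  0.99930694]
 [-0.98672893  0.16236275  0.00208813]] [ 1.90027927 -0.15022741 -3.00473133]
end [ 0.59141392 -0.13453602  0.03776901] front depth 0.0014588227291573164
```

View pics/s11c.png

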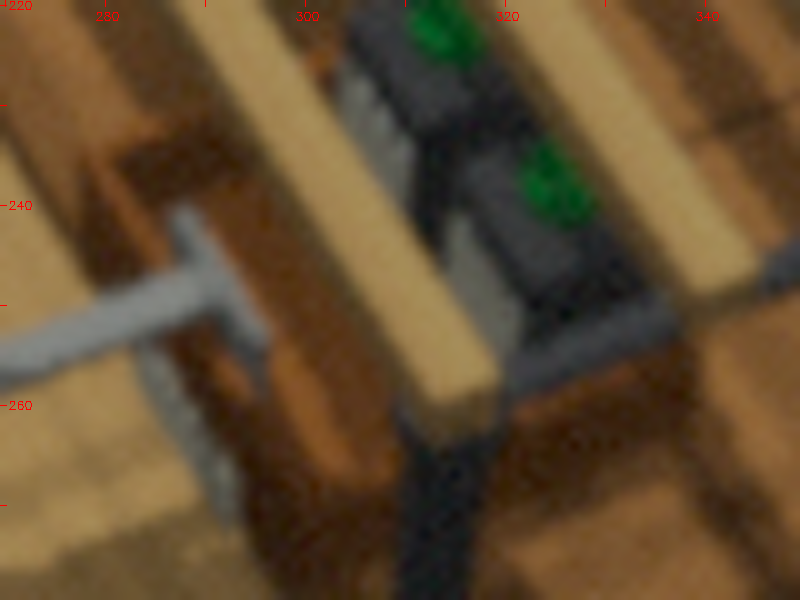

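>>> drive_tool(dp=[[-0.1,-0.6,0],[-0.1,-0.6,0],[-0.49,0.08,0],[-1,0.16,0],[-1.48,0.24,0],[-1.48,0.24,0],[-1,0.16,0],[-0.49,0.08,0],[0.16,0.99,0],[0.33,1.97,0],[0.41,2.46,0],[0.41,2.46,0],[0.41,2.46,0],[0.33,1.97,0],[0.16,0.99,0],[0,0,0]], angular=[[0,0,0],[0,0,0],[0,0,0],[0,0,0],[0,0,0],[0,0,0],[0,0,0],[0,0,0],[0,0,0],[0,0,0],[0,0,0],[0,0,0],[0,0,0],[0,0,0],[0,0,0],[0,0,0]], grip=[1.8,1.8,1.8,1.8,1.8,1.8,1.8,1.8,1.8,1.8,1.8,1.8,1.8,1.8,1.8,1.8])

```text
time: 14.52
tcp_pos: [0.3152, -0.1446, 0.1932]
tcp_rot: [[-0.163, -0.986, -0.036], [-0.003, -0.036, 0.999], [-0.987, 0.163, 0.003]]
force: [0.4, -0.4, -1.4]
gripper_width: 0.0224
```

```bash
python3 - <<'E'
from h import *
from plant import read_state
s=read_state();print(s["tcp_pos"],s["force"])
p=s["tcp_pos"];R=np.load("R2.npy")
plan([p[0]+.03,p[1]+.07,.40],R,8)
plan([.57,.0,.40],R,6,np.array([p[0]+.03,p[1]+.07,.40]),R)
E
```

```text
[ 0.31518395 -0.14461157  0.19319401] [ 0.37992899 -0.41611096 -1.38285838]
n 8 |dp| cm 2.75 ang 0.02
dp [[-2.61, 0.02, 0.87], [-2.61, 0.02, 0.87], [-2.61, 0.02, 0.87], [-2.62, 0.02, 0.87], [-2.62, 0.02, 0.86], [-2.62, 0.02, 0.86], [-2.62, 0.02, 0.86], [-2.62, 0.02, 0.86]]
ang [-0.0, 0.02, -0.0]
n 6 |dp| cm 3.95 ang 0.0
dp [[-0.62, -3.74, 1.11], [-0.62, -3.74, 1.11], [-0.62, -3.74, 1.11], [-0.62, -3.74, 1.11], [-0.62, -3.74, 1.11], [-0.62, -3.74, 1.11]]
ang [0.0, 0.0, 0.0]
```

>>> drive_tool(dp=[[-1.3,0,0.43],[-2.61,0.02,0.87],[-2.61,0.02,0.87],[-2.61,0.02,0.87],[-2.61,0.02,0.87],[-2.61,0.02,0.87],[-2.61,0.02,0.87],[-2.61,-0.6,0.87],[-1.3,-1.3,0.43],[-0.41,-2.49,0.74],[-0.41,-2.49,0.74],[-0.41,-2.49,0.74],[-0.41,-2.49,0.74],[-0.41,-2.49,0.74],[-0.41,-2.49,0.74],[-0.41,-2.49,0.74],[-0.41,-2.49,0.74],[-0.2,-1.2,0.4],[0,0,0],[0,0,0]], angular=[[0,0,0],[0,0,0],[0,0,0],[0,0,0],[0,0,0],[0,0,0],[0,0,0],[0,0,0],[0,0,0],[0,0,0],[0,0,0],[0,0,0],[0,0,0],[0,0,0],[0,0,0],[0,0,0],[0,0,0],[0,0,0],[0,0,0],[0,0,0]], grip=[1.8,1.8,1.8,1.8,1.8,1.8,1.8,1.8,1.8,1.8,1.8,1.8,1.8,1.8,1.8,1.8,1.8,1.8,1.8,1.8])

```text
time: 16.18
tcp_pos: [0.5777, -0.0025, 0.3962]
tcp_rot: [[-0.164, -0.986, -0.038], [-0.004, -0.038, 0.999], [-0.987, 0.164, 0.002]]
force: [0.5, -0.0, -1.3]
gripper_width: 0.0225
```

```bash
python3 - <<'E'
from h import *
from plant import read_state
look("wrist","w12");look("side","s12")
s=read_state();print(s["time"],s["tcp_pos"],np.abs(s["joint_vel"]).max())
E
```

```text
16.2833 [ 0.57688418 -0.00302619  0.39688348] 0.019201888918185465
```

View pics/w12.png

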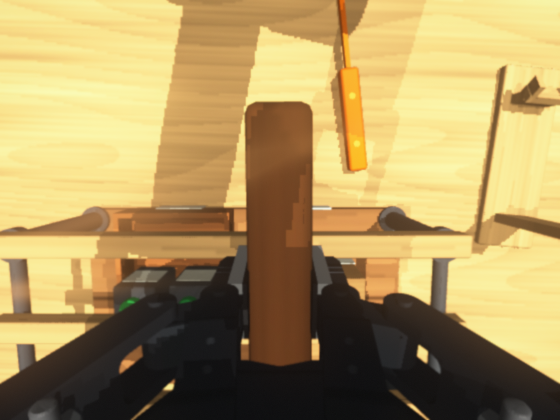

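View pics/s12.png

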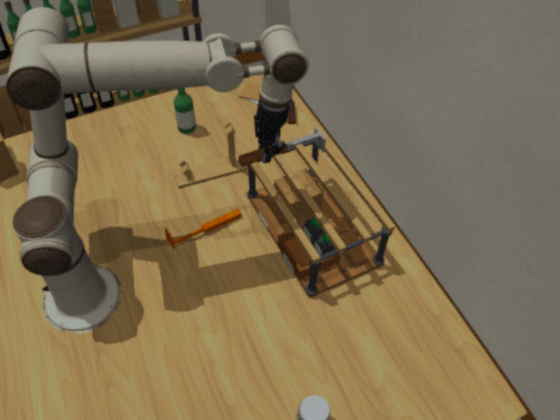

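Tins are still standing and the tray front is near the edge. I'll zoom the wrist view, where the tray front is at (105-235, 205-225).

```bash
python3 - <<'E'
from h import *
crop("w12",80,190,240,300,"w12c");crop("w12",300,190,420,260,"w12d")
E
```

```text
(no output)
```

View pics/w12c.png

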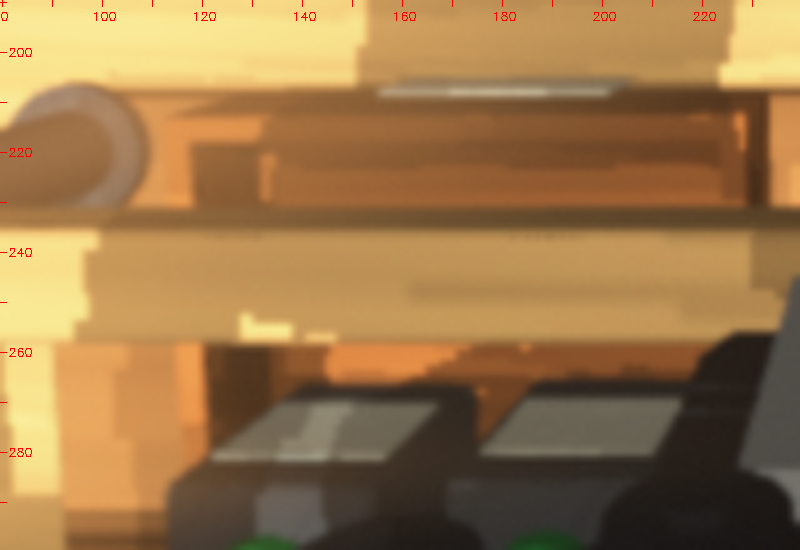

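View pics/w12d.png

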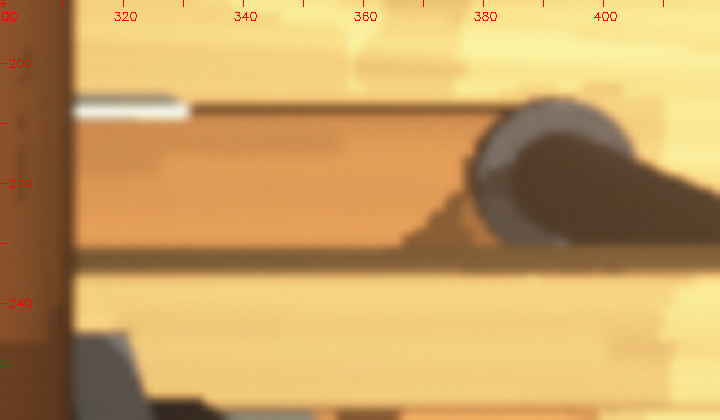

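```bash
python3 - <<'E'
from h import *
im=cv2.imread("pics/w12.png")
# column intensity profiles near front edge
for x in (125,130,150,180,195,205,215,225):
    print(x,im[203:222,x-1:x+2].mean(1).astype(int)[:, [2,1]].tolist())
for x in (315,340,360): print(x,im[203:212,x-1:x+2].mean(1).astype(int)[:, [2,1]].tolist())
big=cv2.resize(im[198:236,100:240],None,fx=5.7,fy=14,interpolation=cv2.INTER_CUBIC);cv2.imwrite("pics/w12e.png",big)
E
```

```text
125 [[248, 223], [247, 218], [243, 205], [238, 194], [222, 168], [184, 131], [171, 118], [165, 112], [161, 110], [169, 114], [195, 129], [219, 145], [224, 149], [223, 148], [214, 141], [183, 121], [155, 105], [150, 101], [149, 101]]
130 [[247, 214], [247, 215], [243, 207], [238, 194], [221, 167], [178, 126], [160, 109], [158, 107], [158, 107], [169, 113], [198, 130], [216, 143], [220, 145], [217, 144], [204, 134], [175, 116], [150, 102], [146, 99], [150, 101]]
150 [[235, 193], [236, 196], [235, 195], [222, 175], [186, 138], [151, 107], [141, 97], [140, 96], [139, 95], [143, 97], [154, 103], [160, 106], [161, 107], [160, 106], [158, 105], [151, 101], [147, 98], [146, 98], [145, 96]]
180 [[187, 142], [184, 142], [167, 132], [150, 124], [164, 144], [190, 172], [149, 122], [121, 85], [119, 83], [122, 84], [134, 89], [138, 91], [138, 91], [136, 89], [133, 87], [126, 82], [123, 81], [125, 82], [126, 82]]
195 [[181, 138], [175, 134], [153, 122], [137, 115], [144, 127], [158, 141], [125, 100], [105, 73], [105, 71], [111, 74], [127, 83], [132, 85], [131, 84], [130, 83], [126, 81], [117, 75], 
[... 313 characters left out ...]
97, 67], [90, 60], [89, 59], [90, 59], [99, 63], [121, 75], [128, 79], [127, 78], [126, 78], [121, 74], [112, 69], [108, 67], [108, 67], [110, 68]]
225 [[242, 218], [246, 223], [244, 216], [231, 188], [178, 132], [109, 75], [88, 57], [88, 56], [90, 57], [107, 67], [130, 79], [136, 83], [134, 81], [129, 78], [126, 77], [126, 76], [125, 75], [124, 75], [124, 74]]
315 [[242, 206], [237, 199], [209, 175], [165, 149], [190, 187], [235, 235], [221, 204], [205, 152], [205, 139]]
340 [[243, 208], [244, 208], [242, 206], [232, 188], [172, 127], [139, 94], [184, 124], [205, 141], [208, 143]]
360 [[245, 214], [247, 220], [244, 211], [235, 191], [176, 130], [143, 97], [186, 126], [208, 143], [213, 147]]
```

View pics/w12e.png

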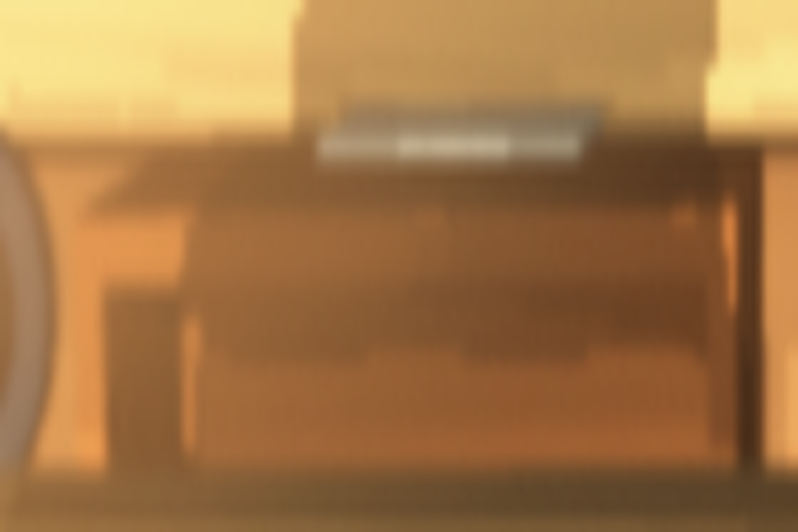

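```bash
python3 - <<'E'
from h import *
c=pickle.load(open("pics/w12.pkl","rb"))
for p in [(125,209.3),(225,209.0),(340,208.8),(360,208.8)]: print("edge",unproj(c,p,.02).round(4))
T=np.array([unproj(c,p,.065) for p in [(117,213),(125,212.9),(150,212.8),(180,212.6),(205,212.4),(225,212.2),(229,212.2)]]);print(T.round(4))
k=np.polyfit(T[:,1],T[:,0],1);print(k,np.degrees(np.arctan(-k[0])))
for y in(-.2,-.135,-.065): print(np.polyval(k,y), .57891-.0375*y)
# counter/front face bottom line z=0
for p in [(125,207.6),(225,207.1),(350,207.0)]: print("z0",unproj(c,p,.0).round(4))
E
```

```text
edge [ 0.588  -0.2075  0.02  ]
edge [ 0.5828 -0.0744  0.02  ]
edge [0.577  0.0785 0.02  ]
edge [0.576  0.1051 0.02  ]
[[ 0.5861 -0.1973  0.065 ]
 [ 0.5857 -0.1876  0.065 ]
 [ 0.5844 -0.1575  0.065 ]
 [ 0.5829 -0.1215  0.065 ]
 [ 0.5816 -0.0915  0.065 ]
 [ 0.5805 -0.0675  0.065 ]
 [ 0.5803 -0.0627  0.065 ]]
[-0.04335436  0.57758061] 2.4824674044053783
0.5862514846175109 0.58641
0.5834334510776655 0.5839725
0.5803986457270629 0.5813475
z0 [ 0.5886 -0.2163  0.    ]
z0 [ 0.5829 -0.0775  0.    ]
z0 [0.5765 0.0959 0.    ]
```

```bash
python3 - <<'E'
from h import *
C=pickle.load(open("cal.pkl","rb"))
crop("s12",270,220,350,280,"s12c")
R=[(T2(.5839,-.049,np.radians(2.15),np.array([[-.003,-.21,.02],[-.003,.21,.02]])),[(0,1)],(255,255,0))]
y=np.radians(2.3)
overlay("pics/s12.png",C["side"],R+tray_boxes((.584,-.1325,y)),(270,220,350,280),"pics/o12.png")
E
```

```text
(no output)
```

View pics/s12c.png

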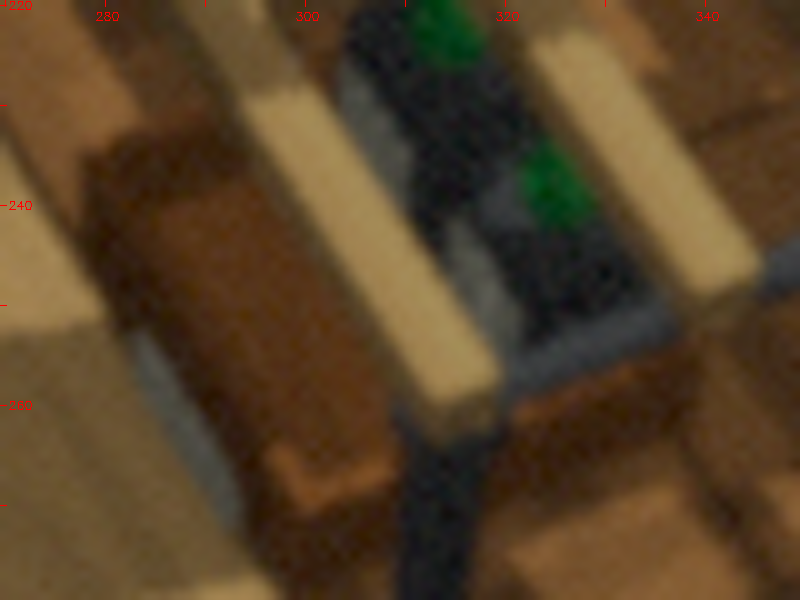

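View pics/o12.png

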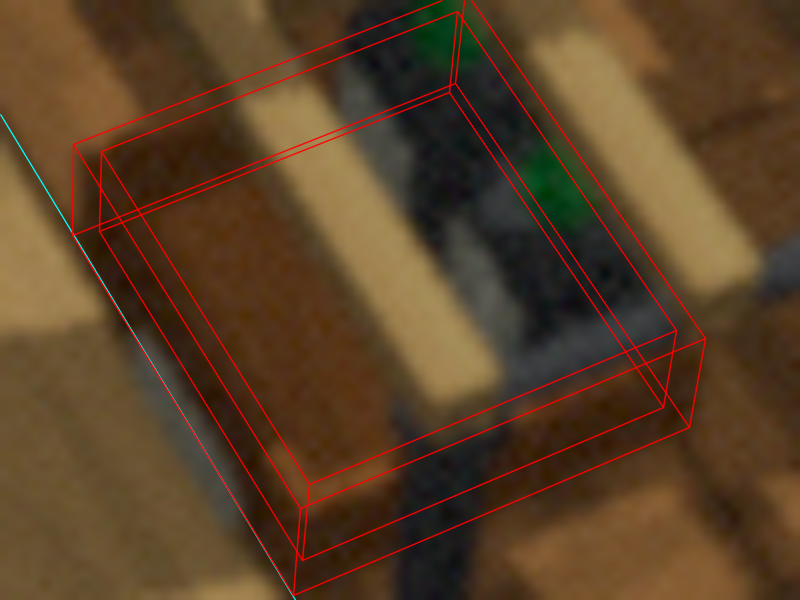

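```bash
python3 - <<'E'
from h import *
plan([.618,-.02,.337],np.load("R2.npy"),5)
E
```

```text
n 5 |dp| cm 1.49 ang 0.02
dp [[1.05, -0.99, -0.37], [1.05, -0.99, -0.37], [1.05, -0.99, -0.37], [1.05, -0.99, -0.37], [1.05, -0.99, -0.37]]
ang [0.01, 0.02, 0.01]
```

>>> drive_tool(dp=[[1.05,-0.99,-0.37],[1.05,-0.99,-0.37],[1.05,-0.99,-0.37],[1.05,-0.99,-0.37],[1.05,-0.99,-0.37],[0,0,0],[0,0,0],[0,0,0],[0,0,0]], angular=[[0,0,0],[0,0,0],[0,0,0],[0,0,0],[0,0,0],[0,0,0],[0,0,0],[0,0,0],[0,0,0]], grip=[1.8,1.8,1.8,1.8,1.8,1.8,1.8,1.8,1.8])

```text
time: 17.03
tcp_pos: [0.6182, -0.0198, 0.3383]
tcp_rot: [[-0.161, -0.986, -0.037], [-0.004, -0.037, 0.999], [-0.987, 0.161, 0.002]]
force: [0.0, -0.4, -1.8]
gripper_width: 0.0226
```

```bash
python3 - <<'E'
from h import *
from plant import read_state
look("wrist","w13")
s=read_state();print(s["time"],s["tcp_pos"])
crop("w13",60,120,260,220,"w13c")
im=cv2.imread("pics/w13.png")
for x in (100,120,140,160,180,200,220): print(x,im[150:190,x-1:x+2].mean(1).astype(int)[:,2].tolist())
for x in (325,350,375,400): print(x,im[150:180,x-1:x+2].mean(1).astype(int)[:,2].tolist())
E
```

```text
17.0833 [ 0.6182227  -0.01981327  0.33840215]
100 [247, 248, 249, 250, 250, 250, 250, 250, 249, 249, 249, 248, 249, 250, 250, 250, 250, 250, 250, 250, 250, 250, 250, 250, 250, 250, 249, 245, 242, 232, 181, 186, 203, 207, 207, 205, 200, 195, 187, 176]
120 [247, 247, 248, 249, 250, 249, 249, 249, 249, 249, 248, 248, 248, 250, 250, 250, 250, 250, 250, 250, 250, 250, 250, 250, 250, 250, 250, 248, 243, 232, 167, 141, 188, 215, 221, 221, 220, 204, 142, 107]
140 [250, 250, 249, 248, 248, 249, 248, 248, 248, 248, 248, 247, 247, 248, 249, 250, 250, 250, 250, 250, 250, 250, 250, 249, 248, 247, 248, 248, 243, 231, 164, 128, 150, 159, 160, 161, 162, 158, 143, 138]
160 [201, 196, 191, 186, 183, 183, 183, 182, 181, 181, 180, 180, 183, 190, 196, 198, 199, 197, 197, 196, 195, 195, 194, 190, 188, 189, 186, 168, 166, 170, 138, 130, 148, 154, 156, 157, 156, 152, 145, 142]
180 [198, 196, 192, 186, 180, 178, 178, 177, 176, 176, 177, 182, 187, 191, 194, 194, 195, 194, 193, 192, 191, 191, 190, 188, 185, 185, 186, 177, 178, 194, 152, 132, 142, 145, 145, 145, 143, 139, 135, 132]
200 [194, 194, 192, 187, 181,
[... 300 characters left out ...]
 179, 182, 185, 179, 157, 131, 119, 130, 137, 138, 138, 137, 136, 131, 127, 126]
325 [247, 246, 246, 248, 249, 250, 250, 250, 250, 250, 250, 250, 250, 250, 250, 250, 250, 250, 250, 250, 250, 250, 250, 250, 250, 250, 246, 228, 229, 238]
350 [249, 249, 248, 246, 246, 246, 249, 250, 250, 250, 250, 250, 250, 250, 250, 250, 250, 250, 250, 250, 250, 250, 250, 250, 250, 250, 248, 234, 232, 240]
375 [251, 251, 250, 249, 248, 246, 245, 245, 247, 250, 251, 251, 251, 251, 251, 251, 250, 251, 251, 250, 249, 248, 249, 249, 250, 250, 249, 245, 238, 201]
400 [244, 242, 242, 241, 239, 237, 236, 238, 239, 242, 247, 249, 250, 250, 250, 250, 251, 251, 251, 251, 251, 250, 250, 250, 250, 251, 251, 249, 241, 205]
```

View pics/w13c.png

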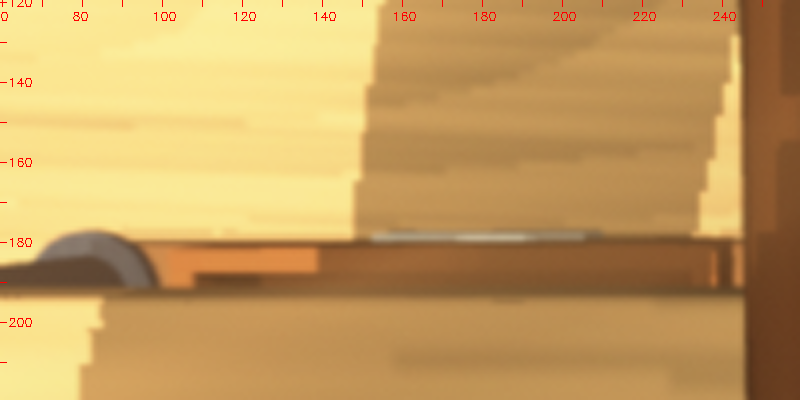

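View pics/w13.png

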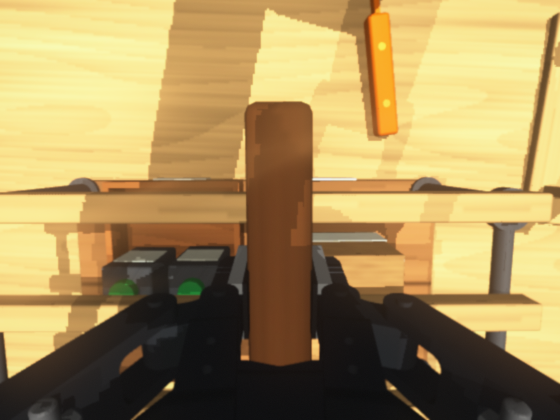

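```bash
python3 - <<'E'
from h import *
c=pickle.load(open("pics/w13.pkl","rb"))
im=cv2.imread("pics/w13.png")
for x in (98,103,243,360,370,380,390,400,410): print(x,im[174:186,x-1:x+2].mean(1).astype(int)[:,2].tolist())
for p in [(100,180.8),(380,180.0),(400,180.0)]: print("edge",unproj(c,p,.02).round(4))
T=np.array([unproj(c,p,.065) for p in [(120,181.8),(140,181.6),(160,181.6),(180,181.5),(200,181.3),(220,181)]]);print(T.round(4))
E
```

```text
98 [250, 250, 249, 245, 242, 232, 181, 185, 199, 197, 187, 169]
103 [250, 250, 249, 245, 242, 232, 180, 185, 205, 216, 219, 220]
243 [239, 239, 237, 232, 221, 177, 138, 148, 156, 155, 150, 149]
360 [250, 250, 250, 249, 240, 200, 175, 198, 211, 212, 212, 212]
370 [250, 251, 250, 249, 240, 200, 173, 198, 211, 212, 212, 211]
380 [245, 245, 245, 244, 238, 201, 173, 198, 212, 213, 212, 212]
390 [243, 245, 245, 245, 239, 204, 180, 201, 213, 217, 221, 224]
400 [250, 251, 251, 249, 241, 205, 180, 200, 213, 218, 220, 224]
410 [250, 250, 250, 250, 242, 207, 182, 201, 212, 211, 197, 192]
edge [ 0.5886 -0.2277  0.02  ]
edge [0.5763 0.0946 0.02  ]
edge [0.5755 0.1177 0.02  ]
[[ 0.5857 -0.1841  0.065 ]
 [ 0.5848 -0.1636  0.065 ]
 [ 0.5841 -0.1431  0.065 ]
 [ 0.5833 -0.1227  0.065 ]
 [ 0.5823 -0.1023  0.065 ]
 [ 0.5813 -0.0819  0.065 ]]
```

```bash
cat >> h.py <<'E'
def tool_for(grip,H,q):
    Ht=H@Ro.from_rotvec([0,q[0],0]).as_matrix();R=np.c_[-Ht[:,2],-Ht[:,0],Ht[:,1]]
    return np.array(grip)-R[:,0]*.054-Ht@[q[1],0,q[2]],R
E
python3 - <<'E'
from h import *
q=np.load("hand.npy");H=hook_R(-.0477)
p,R=tool_for([.4586,.3177,.0845+.11],H,q);print(p,R.round(3))
plan(p,R,20)
E
```

```text
[0.43575667 0.31879045 0.24085592] [[ 0.431 -0.901  0.048]
 [-0.021  0.043  0.999]
 [-0.902 -0.432  0.   ]]
n 20 |dp| cm 1.99 ang 1.76
dp [[0.62, 0.76, 1.73], [0.6, 0.78, 1.72], [0.57, 0.81, 1.72], [0.54, 0.83, 1.72], [0.52, 0.86, 1.71], [0.49, 0.88, 1.71], [0.46, 0.9, 1.71], [0.43, 0.92, 1.7], [0.4, 0.94, 1.7], [0.37, 0.96, 1.7], [0.34, 0.98, 1.69], [0.31, 1.0, 1.69], [0.28, 1.01, 1.68], [0.25, 1.03, 1.68], [0.21, 1.04, 1.67], [0.18, 1.06, 1.67], [0.15, 1.07, 1.67], [0.11, 1.08, 1.66], [0.08, 1.09, 1.66], [0.05, 1.1, 1.65]]
ang [0.24, 0.04, -1.74]
```

>>> drive_tool(dp=[[0.62,0.76,1.73],[0.6,0.78,1.72],[0.57,0.81,1.72],[0.54,0.83,1.72],[0.52,0.86,1.71],[0.49,0.88,1.71],[0.46,0.9,1.71],[0.43,0.92,1.7],[0.4,0.94,1.7],[0.37,0.96,1.7],[0.34,0.98,1.69],[0.31,1.0,1.69],[0.28,1.01,1.68],[0.25,1.03,1.68],[0.21,1.04,1.67],[0.18,1.06,1.67],[0.15,1.07,1.67],[0.11,1.08,1.66],[0.08,1.09,1.66],[0.05,1.1,1.65]], angular=[[0.24,0.04,-1.74],[0.24,0.04,-1.74],[0.24,0.04,-1.74],[0.24,0.04,-1.74],[0.24,0.04,-1.74],[0.24,0.04,-1.74],[0.24,0.04,-1.74],[0.24,0.04,-1.74],[0.24,0.04,-1.74],[0.24,0.04,-1.74],[0.24,0.04,-1.74],[0.24,0.04,-1.74],[0.24,0.04,-1.74],[0.24,0.04,-1.74],[0.24,0.04,-1.74],[0.24,0.04,-1.74],[0.24,0.04,-1.74],[0.24,0.04,-1.74],[0.24,0.04,-1.74],[0.24,0.04,-1.74]], grip=[1.8,1.8,1.8,1.8,1.8,1.8,1.8,1.8,1.8,1.8,1.8,1.8,1.8,1.8,1.8,1.8,1.8,1.8,1.8,1.8])

```text
time: 18.75
tcp_pos: [0.4347, 0.3197, 0.241]
tcp_rot: [[0.432, -0.901, 0.047], [-0.019, 0.043, 0.999], [-0.902, -0.433, 0.001]]
force: [0.7, -0.1, -1.6]
gripper_width: 0.0224
```

>>> drive_tool(dp=[[0,0,0],[0,0,0],[0,0,0]], angular=[[0,0,0],[0,0,0],[0,0,0]], grip=[1.8,1.8,1.8])

```text
time: 19.0
tcp_pos: [0.4357, 0.3187, 0.241]
tcp_rot: [[0.43, -0.901, 0.046], [-0.02, 0.042, 0.999], [-0.902, -0.431, 0.0]]
force: [0.2, -0.3, -1.1]
gripper_width: 0.0224
```

```bash
python3 - <<'E'
from h import *
from plant import read_state
look("side","s14");look("wrist","w14")
s=read_state();print(s["time"],s["tcp_pos"],s["tcp_rot"].round(3).tolist())
C=pickle.load(open("cal.pkl","rb"));o,H=held(s,np.load("hand.npy"));print(o,o+H@[.16,0,-.045])
overlay("pics/s14.png",C["side"],hook_boxes(o,H),(150,80,270,170),"pics/o14.png")
overlay("pics/w14.png",pickle.load(open("pics/w14.pkl","rb")),hook_boxes(o,H),(0,0,560,420),"pics/o14w.png")
crop("s14",150,80,270,170,"s14c")
E
```

```text
19.1 [0.43615061 0.31829227 0.2410459 ] [[0.431, -0.901, 0.048], [-0.02, 0.043, 0.999], [-0.902, -0.431, 0.001]]
[0.45896689 0.31723841 0.19467581] [0.61569681 0.30973771 0.24948887]
```

View pics/o14.png

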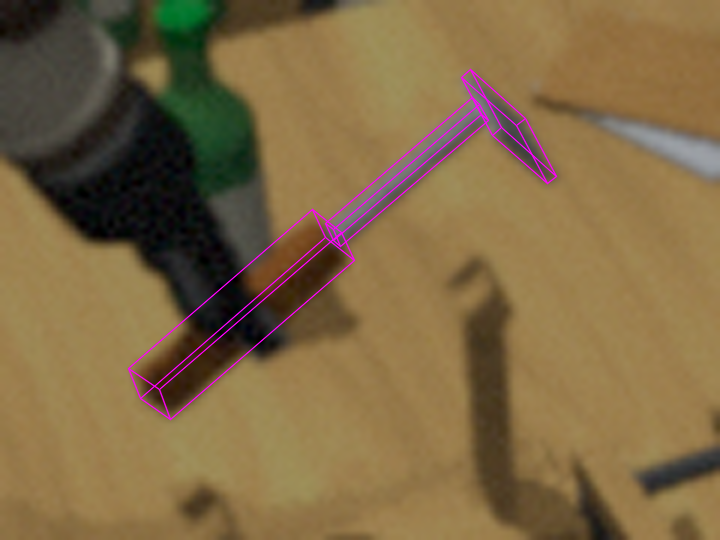

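View pics/o14w.png

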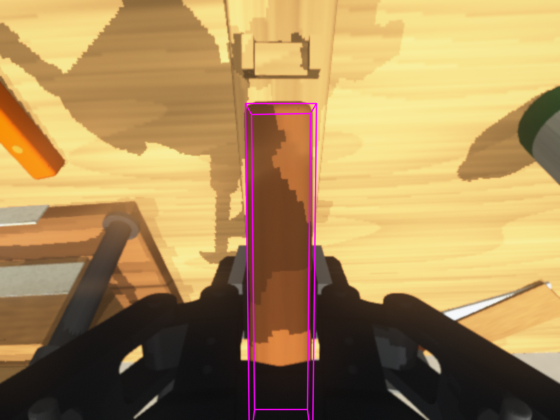

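View pics/s14c.png

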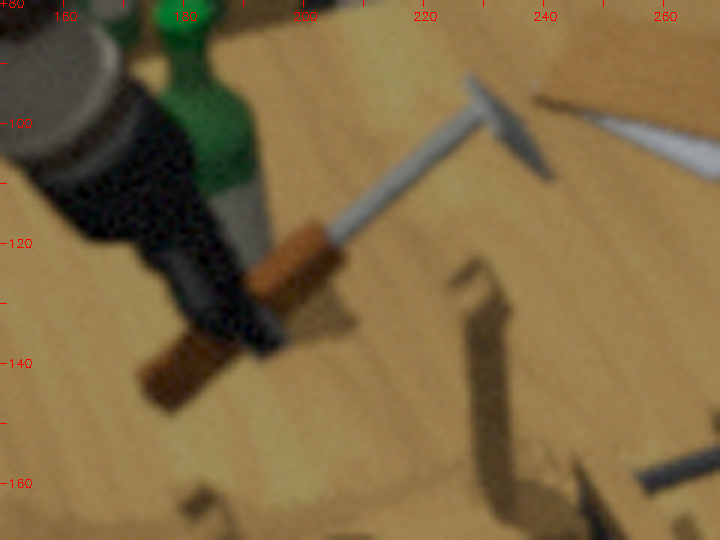

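>>> drive_tool(dp=[[0.72,0.34,0.04],[1.35,0.65,0],[1.8,0.86,0],[1.8,0.86,0],[1.35,0.65,0],[0.9,0.43,0],[0.63,0.3,0],[0.45,0.22,0],[0,0,0],[0,0,0]], angular=[[0,0,0],[0,0,0],[0,0,0],[0,0,0],[0,0,0],[0,0,0],[0,0,0],[0,0,0],[0,0,0],[0,0,0]], grip=[1.8,1.8,1.8,1.8,1.8,1.8,1.8,1.8,1.8,1.8])

```text
time: 19.93
tcp_pos: [0.4356, 0.3193, 0.1408]
tcp_rot: [[0.43, -0.901, 0.046], [-0.02, 0.042, 0.999], [-0.902, -0.431, 0.001]]
force: [-0.4, 0.6, -1.7]
gripper_width: 0.0223
```

```bash
python3 - <<'E'
from h import *
from plant import read_state
look("side","s15");look("wrist","w15")
s=read_state();print(s["time"],s["tcp_pos"],s["force"],s["ft_torque"])
o,H=held(s,np.load("hand.npy"));print(o,o+H@[.16,0,-.045])
C=pickle.load(open("cal.pkl","rb"))
g=np.array([.4586,.3177,.0845])
overlay("pics/s15.png",C["side"],hook_boxes(g,hook_R(-.0477)),(160,100,260,185),"pics/o15.png")
crop("s15",160,110,260,185,"s15c")
E
```

```text
20.0333 [0.43583623 0.31957102 0.14142818] [-0.31003961  1.40768973 -1.28459083] [-0.00797369  0.38297972  0.04285982]
[0.45868868 0.3185629  0.09507489] [0.61538686 0.31124357 0.15000311]
```

View pics/s15c.png

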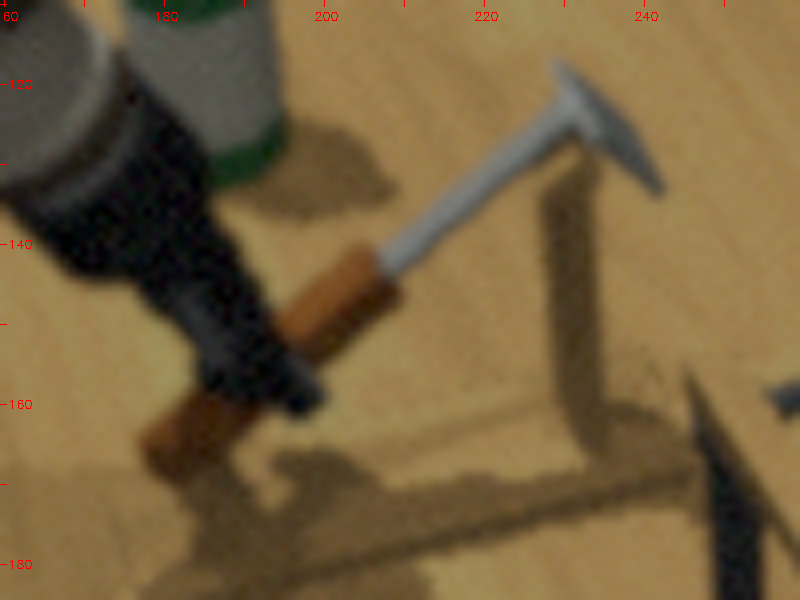

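View pics/w15.png

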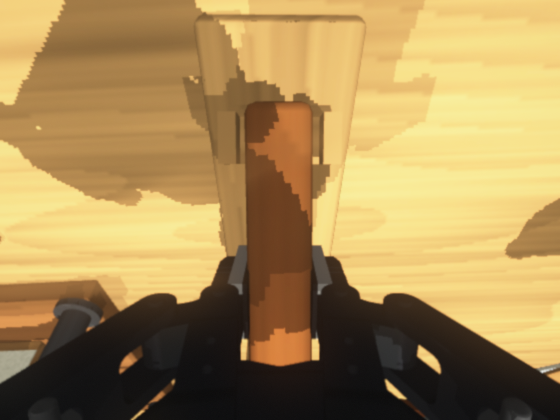

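>>> drive_tool(dp=[[0.18,0.09,0],[0.18,0.09,0],[0.18,0.09,0],[0,0,0],[0,0,0]], angular=[[0,0,0],[0,0,0],[0,0,0],[0,0,0],[0,0,0]], grip=[1.8,1.8,1.8,1.8,1.8])

```text
time: 20.45
tcp_pos: [0.4349, 0.3192, 0.1341]
tcp_rot: [[0.429, -0.902, 0.046], [-0.02, 0.042, 0.999], [-0.903, -0.43, -0.0]]
force: [-0.2, -1.1, -1.6]
gripper_width: 0.0227
```

>>> drive_tool(dp=[[0.09,0.045,0],[0.09,0.045,0],[0,0,0],[0,0,0]], angular=[[0,0,0],[0,0,0],[0,0,0],[0,0,0]], grip=[1.8,1.8,1.8,1.8])

```text
time: 20.78
tcp_pos: [0.4352, 0.3193, 0.1329]
tcp_rot: [[0.43, -0.902, 0.046], [-0.02, 0.042, 0.999], [-0.902, -0.431, -0.0]]
force: [-4.2, -1.9, 5.4]
gripper_width: 0.0227
```

```bash
python3 - <<'E'
from h import *
look("side","s16")
crop("s16",160,110,260,185,"s16c")
E
```

```text
(no output)
```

View pics/s16c.png

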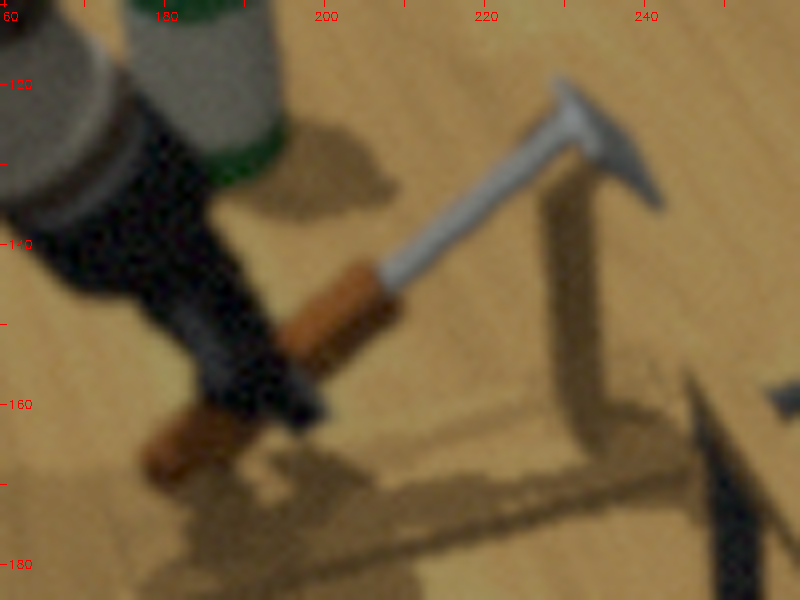

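>>> drive_tool(dp=[[0,0,0],[0,0,0],[0,0,0],[0,0,0],[0,0,0],[0,0,0],[0,0,0],[0,0,0]], angular=[[0,0,0],[0,0,0],[0,0,0],[0,0,0],[0,0,0],[0,0,0],[0,0,0],[0,0,0]], grip=[2.6,3.2,4,5,6,6,6,6], force=20)

```text
time: 21.5
tcp_pos: [0.435, 0.3192, 0.1323]
tcp_rot: [[0.43, -0.902, 0.046], [-0.02, 0.042, 0.999], [-0.903, -0.43, 0.0]]
force: [-0.6, -0.0, 0.5]
gripper_width: 0.0602
```

```bash
python3 - <<'E'
from h import *
from plant import read_state
look("side","s17")
s=read_state();print(s["time"],s["force"],s["gripper_width"])
crop("s17",160,110,260,185,"s17c")
E
```

```text
21.55 [ 0.42513651 -0.04787051  0.91645395] 0.05998931815251046
```

View pics/s17c.png

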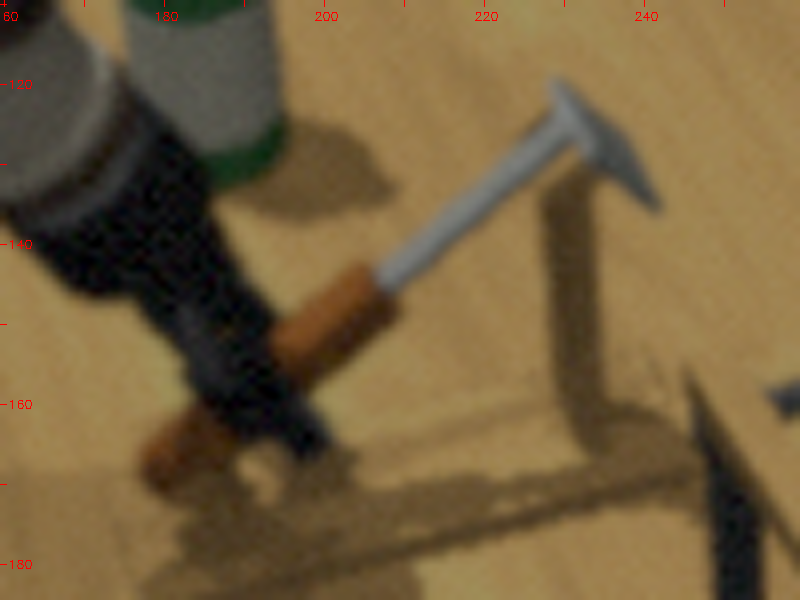

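>>> drive_tool(dp=[[-0.5,0,0],[-1,0,0],[-1.5,0,0],[-2,0,0],[-2.5,0,0],[-2.5,0,0],[-2,0,0],[-1,0,0],[0,0,0],[0,0,0],[0,0,0]], angular=[[0,0,0],[0,0,0],[0,0,0],[0,0,0],[0,0,0],[0,0,0],[0,0,0],[0,0,0],[0,0,0],[0,0,0],[0,0,0]], grip=[6,6,6,6,6,6,6,6,6,6,6])

```text
time: 22.47
tcp_pos: [0.3788, 0.3214, 0.2484]
tcp_rot: [[0.428, -0.903, 0.047], [-0.021, 0.042, 0.999], [-0.903, -0.429, -0.001]]
force: [-0.3, 0.0, 0.1]
gripper_width: 0.0602
```

```bash
python3 - <<'E'
from h import *
from plant import read_state
look("side","s18");look("wrist","w18");look("scene","c18")
s=read_state();print(s["time"],s["tcp_pos"],s["gripper_width"])
C=pickle.load(open("cal.pkl","rb"))
crop("s18",160,110,260,185,"s18c")
crop("s18",240,130,400,300,"s18r")
E
```

```text
22.6167 [0.37891936 0.32131975 0.24811764] 0.05994781893775998
```

View pics/s18c.png

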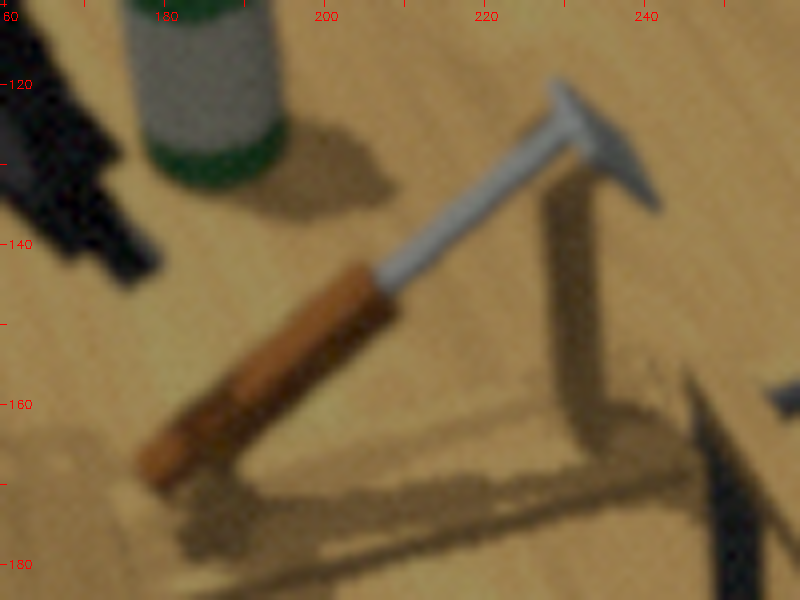

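View pics/w18.png

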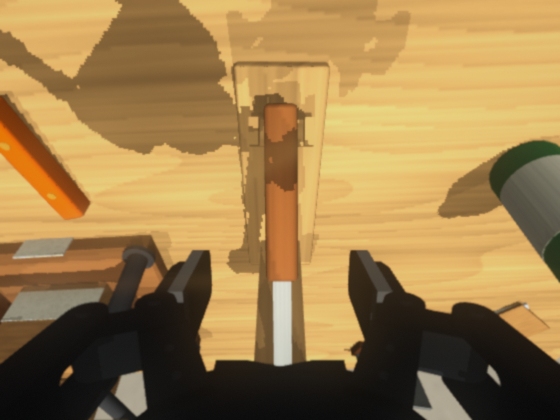

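View pics/s18r.png

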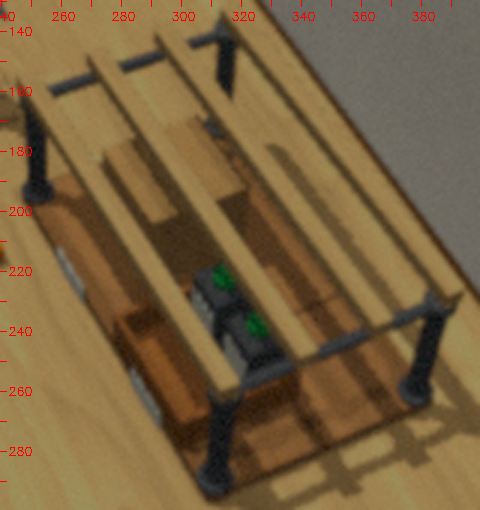

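View pics/c18.png

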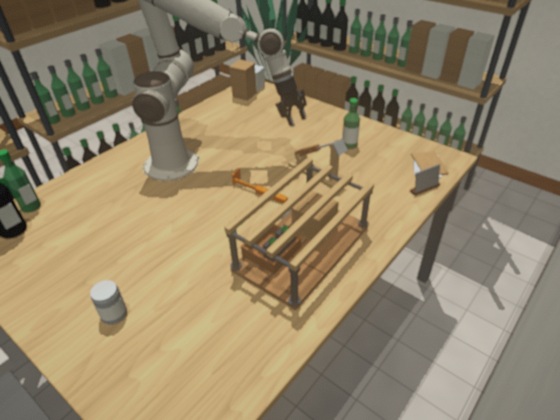

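```bash
python3 - <<'E'
from plant import read_state,robot
print(robot.finish_job()); s=read_state(); print(s["time"],s["force"])
E
```

```text
the job is handed in; nothing more can be done
None
the job is handed in; nothing more can be done
```

I drew the tray to the rack's front edge with the hook, hung the hook back on its rest, and handed the job in at about 22.6 s. No verdict was reported.

- **Tray:** its front is flush with the rack edge to within about 2 mm and square to within about 0.3°. The checks disagree on direction: two wrist views put it 1.5–2 mm proud. The side view and the hook's computed position put it 1–2 mm short. I left it there and did not take a wrist view without the hook.
- **Tins and other goods:** both tins are upright in the tray in the last pictures. The carton, bottle, can and orange hook look unmoved. I planned the gripper clear of the tray, and the pictures and force readings showed no contact.
- **Hook:** it lies on both saddles within about 2 mm of where it was at the start, with the gripper clear of it. It slipped about 9° in pitch in the gripper on the first carry. I measured that, raised the grip force to 120 N and corrected for it, also when hanging it back.
- **Forces:** the readings after each move stayed below about 8 N.

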